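# Restock the revolving pigment case with its ratchet lever

## Robot

A 6-joint arm with a two-finger parallel gripper is mounted at the origin on the work surface. World frame = base frame: x ahead of the robot, y to its left, z up, the work surface at z = 0. Lengths are in mm, angles in rad, forces in N, time in s.
With the tool pointing down it reaches from about 350 to 775 mm from the base axis. Payload 7.3 kg.
Tool frame: the origin (TCP) lies between the finger pads; the fingertips stand 22 mm ahead of it and the grasp point (between the pads) lies 3 mm ahead of it (nose_length is the distance from the TCP to the fingertips, in mm); z points along the fingers, y is the direction in which the jaws open and shut (so a half turn about z gives the same grasp; the last joint's range is limited). The gripper opens to 92 mm and grips with 3 to 60 N. Pads are 19 mm wide; open, the fingers measure 130 mm over their backs; the gripper's body (75 mm by 190 mm) begins 47 mm behind the grasp point.
Start: joints at [-1.352, 0.342, 1.524, -0, 1.275, -0.146], TCP at [187.323, -490.462, 248.741] pointing down, gripper open.
Joint ranges: [-2.53, 2.53], [-0.77, 2.02], [0.04, 2.7], [-1, 4.14], [0.28, 2.66], [-3.11, 3.11]. Speed limits (rad/s): [2.57, 2.57, 3.14, 3.14, 3.14, 3.14].

## Interface

Orientations are given as [roll, pitch, yaw] about the fixed x, y, z axes, in that order (R = Rz(yaw) Ry(pitch) Rx(roll)).
In Python, from plant import get_obs, capture, close_job, nose_length gives the robot as it stands.
- The arm moves only by the tool step_arm, never from a script. Its argument "increments" is text: rows parted by semicolons, each of 7 numbers parted by spaces: the turn, a rotation vector about the tool's x, y, z in rad, then the shift along the tool's x, y, z in mm, then the opening, from -1 (shut) to 1 (fully open). A call has 1 to 20 rows; each row is the pose to reach, as a shift and turn from the pose commanded when the call began, along the tool's axes at that moment; what a row does not reach only later rows make up. A row lasts 1/8 s, in which the tool goes at most 62.5 mm and 10.7 degrees, less where a joint would pass 70% of its speed; a pose out of reach is approached as far as the arm can. A call with a gripper value outside its range is refused whole. The fingers move at their own pace and stop on an object; the grip force is fixed at half the most. Time passes only in rows, so rows that repeat a pose let the fingers close. It gives the time, the measured TCP pose, the force and the opening at its end, in the units of the state.
- get_obs(): the state, without advancing time (a new reading comes with each control period).
- capture(name): name is "scene" or "side" or "wrist"; returns a dict with "frame" (480x640x3 uint8, red, green, blue), "K" (3x3 intrinsics, pixels), "distortion" ([k1, k2, p1, p2, k3] as OpenCV has them; the pictures are not rectified), "extrinsics" (4x4, takes a point from world to camera coordinates); the wrist camera has in their place "tool_from_camera" (4x4, takes a point from camera to tool coordinates, whose origin is the TCP and whose axes are the flange's). Camera axes: x right, y down, z forward; pixel columns grow to the right and rows downward; lengths in mm; the calibration is good to about 2 mm. A picture is of the moment at which its call begins: read the wrist's pose just before it. There is no depth.
- close_job(): hands the job in, once; it reports no verdict.
The state is a dict: "time": time; "joint_positions": joint angles; "dq": joint speeds; "tau": joint torques, N m; "tool_pos": TCP position; "tcp_rot": TCP orientation; "contact_force": force on the tool from outside, world axes, zero at the start; "moment": the same for the moment, N m; "grip_width": finger opening in mm.
Only numpy, scipy, OpenCV 4.12 (cv2) and the standard library are available. Lean on these libraries where they do the work, as an engineer would, in place of code of your own. Each camera call takes 0.05 s, during which the arm holds its last target.

## Task

Swing the rack's upper bin forward and put every new tin from it, flat and one to a nest, into free nests of the revolving display case through its loading opening, stepping the tray round with strokes of its lever, never pushing the tray itself round; the tins already on show stay in the tray. Then keep stepping until the wooden closing block fills the opening again, let the lever go home and swing the bin fully shut. Leave the other things on the counter alone.

Things in the scene. Friction and masses are not known exactly. Their poses are not given: they have to be found in the camera images.
- case: revolving display case, 344 mm across, fixed: round foot, ratchet wheel and tray under a flat clear canopy (324 mm across, 100 to 104 mm up) with one open sector, 80 degrees wide, on the staff's side: the loading opening; clear wall on the other side. Origin under the centre, on the axis of tray and lever, z up; -x points through the middle of the opening; the place served is 105 mm out along -x
- tray: round wooden tray, 289 mm across, top 56 mm up. On it, 60 degrees apart and 105 mm from the axis: the closing block at -x, then nests 1 to 5 clockwise from above (nest 1 comes to the opening first). Nests: square, 56 mm inside, rails 7 mm high, 4 mm thick, open above. Origin on the axis at counter height; frame turns with it and equals the case's when the block is in the opening
- shutter_mid (a point): point on the tray top, 105 mm from the axis, under the middle of the wooden closing block: a solid wedge 54 degrees wide, 39 mm high, that fills the loading opening when it stands there; turns with the tray
- dial (a joint): angle of ratchet wheel and tray, rad, growing anticlockwise from above; near 0 at the start (block in the opening), grows on past 2 pi. 12 teeth: a full lever stroke moves it 30 degrees (0.524), so two strokes bring the next nest to the opening. Turns only forwards (holding pawl); friction keeps it where it is left
- lever (a joint): angle of the ratchet lever about the tray's axis, rad: 0 at rest, 0.576 (33 degrees) at its stop. Swung anticlockwise from above it carries the tray from about 0.05 on; let go, a spring brings it back to 0 and the tray stays. 3 to 5 N at the grip. A stroke short of the stop leaves the tray short; the next full stroke makes that up
- lever_grip (a point): middle of the lever's upright black hand grip, 24 mm across, from 56 to 132 mm above the counter, 200 mm from the axis; at rest it stands 75 degrees clockwise (seen from above) from the middle of the loading opening, and swings towards the opening
- rack: wooden rack of tilt-out bins, fixed, 286 mm wide, 118 mm deep, 183 mm high; clear roof 8 mm thick, underside 175 mm up, front edge set back 55 mm; sides 120 mm high in front of it. Only the wide upper bin opens. Origin: middle of the front lower edge on the counter; its front faces -x of its frame, y runs along the front
- bin (a joint): tilt of the upper bin, rad: 0 shut (upright in the rack), grows as its top swings forward (towards -x of the rack) about its lower front edge, stop at 0.62; stiff hinge, stays where it is left, takes about 10 N at the knob
- bin_hinge (a point): middle of the bin's hinge line, its lower front edge, 75 mm above the counter; the line runs along y of the rack
- bin_floor (a point): middle of the bin's inside floor (86 mm front to back, 250 mm wide, 4 mm thick), with ribs 8 mm high that leave three lanes, each 50 mm wide, 73 mm apart along y; frame tilts with the bin, z normal to the floor, x to the back. Clear front panel 68 mm above the hinge line, 4 mm thick, its inside in line with the hinge; sides 44 mm, back 34 mm high
- bin_knob (a point): middle of the bin's pull, a grey block 26 mm wide (y), standing out 40 mm from the front panel, 22 mm tall with its top at the panel's top edge; its frame tilts with the bin. In the bin's frame 27 mm in front of and 57 mm above the hinge line
- tin1_mid (a point): new stock, at first standing in the upper bin: round aluminium screw-top tin of pigment, 46 mm across, 28 mm tall, about 60 g, the same either way up; this point is its centre, half-way up, z along its axis
- tin2_mid (a point): new stock, at first standing in the upper bin: round aluminium screw-top tin of pigment, 46 mm across, 28 mm tall, about 60 g, the same either way up; this point is its centre, half-way up, z along its axis
- tin3_mid (a point): new stock, at first standing in the upper bin: round aluminium screw-top tin of pigment, 46 mm across, 28 mm tall, about 60 g, the same either way up; this point is its centre, half-way up, z along its axis
- shown1_mid (a point): stock already on show, at first in nest 1 (absent in most starts): round aluminium screw-top tin of pigment, 46 mm across, 28 mm tall, about 60 g, the same either way up; this point is its centre, half-way up, z along its axis
- shown2_mid (a point): stock already on show, at first in nest 2 (absent in most starts): round aluminium screw-top tin of pigment, 46 mm across, 28 mm tall, about 60 g, the same either way up; this point is its centre, half-way up, z along its axis
- shown3_mid (a point): stock already on show, at first in nest 3 (absent in most starts): round aluminium screw-top tin of pigment, 46 mm across, 28 mm tall, about 60 g, the same either way up; this point is its centre, half-way up, z along its axis
- shown4_mid (a point): stock already on show, at first in nest 4 (absent in most starts): round aluminium screw-top tin of pigment, 46 mm across, 28 mm tall, about 60 g, the same either way up; this point is its centre, half-way up, z along its axis
- shown5_mid (a point): stock already on show, at first in nest 5 (absent in most starts): round aluminium screw-top tin of pigment, 46 mm across, 28 mm tall, about 60 g, the same either way up; this point is its centre, half-way up, z along its axis
- tape_roll: roll of tape lying flat, 68 mm across, 24 mm high, origin under its centre; leave alone
- marker: grey marker pen lying on the counter, 135 mm long, 15 mm thick; leave alone
- pencil_cup: white cup of pencils, 76 mm across, about 190 mm high with the pencils, origin under its centre; leave alone
- pastel_box: open box of pastels, 90 x 200 mm, 27 mm high, origin under its centre; leave alone
- brush: flat brush lying on the counter, 230 mm long, 11 mm thick; leave alone

How it is judged (in metres and radians):
On the way, in this order (a step that is already met when the one before it is completed fails the run):
1. the upper bin has been swung forward (value of joint bin above 0.5 rad), for 0.2 s.
2. every new tin lies flat in a nest of the tray (horizontal distance between tin1_mid and case between 0.094 and 0.116 m and z of tin1_mid in the frame of case between 0.066 and 0.0735 m and angle between the z axis of each of tin1_mid, tin2_mid, tin3_mid and the z axis of case, either way round below 0.1 rad and horizontal distance between tin2_mid and case between 0.094 and 0.116 m and z of tin2_mid in the frame of case between 0.066 and 0.0735 m and horizontal distance between tin3_mid and case between 0.094 and 0.116 m and z of tin3_mid in the frame of case between 0.066 and 0.0735 m), for 0.3 s.
At the end, for the whole second after the job is handed in: every tin, new or on show, lies flat in a nest (centre 94 to 116 mm from the case's axis and 66 to 73.5 mm up, axis within 0.1 rad of vertical); the closing block is within 12 mm of the middle of the opening; lever at rest (below 0.06 rad) and bin shut (below 0.06 rad) (all of step 2 and horizontal distance between shown1_mid and case between 0.094 and 0.116 m and z of shown1_mid in the frame of case between 0.066 and 0.0735 m and angle between the z axis of each of shown1_mid, shown2_mid, shown3_mid, shown4_mid, shown5_mid and the z axis of case, either way round below 0.1 rad and horizontal distance between shown2_mid and case between 0.094 and 0.116 m and z of shown2_mid in the frame of case between 0.066 and 0.0735 m and horizontal distance between shown3_mid and case between 0.094 and 0.116 m and z of shown3_mid in the frame of case between 0.066 and 0.0735 m and horizontal distance between shown4_mid and case between 0.094 and 0.116 m and z of shown4_mid in the frame of case between 0.066 and 0.0735 m and horizontal distance between shown5_mid and case between 0.094 and 0.116 m and z of shown5_mid in the frame of case between 0.066 and 0.0735 m and x of shutter_mid in the frame of case below 0 m and y of shutter_mid in the frame of case between -0.012 and 0.012 m and value of joint each of lever, bin below 0.06 rad); the robot touches nothing.
It fails at once if the tray was pushed round by hand instead of with its lever (contact force between the fingers and tray above 1 N and velocity of joint dial above 0.15 rad/s and value of joint lever below 0.04 rad).
It fails at once if another thing on the counter was moved by more than 3 cm (distance of any of tape_roll, marker, pencil_cup, pastel_box, brush from where it was at the start of the episode above 0.03 m).
Of tin1, tin2, tin3 only 2 to 3 are there at a start; the rules pass over those that are not, and their reading is None.
Of shown1, shown2, shown3, shown4, shown5 only 1 to 2 are there at a start; the rules pass over those that are not, and their reading is None.
At some moment in a run one of tin1, tin2, tin3 may be knocked a few centimetres aside while the robot is not near it.
Once in a run the grip may slacken for a moment while it holds something.
It also fails if it takes over 210 s, if anything falls off the work surface, if the arm or the gripper's body presses on something with over 40 N, if the wrist force passes 120 N, or if a joint passes its speed limit or range.

## Working session

There is one attempt and no reset: what is moved stays moved. The work goes in short steps, Python scripts to look and compute and a tool call to move; the robot and the scene stay as the last step left them, time stands still between calls to the robot, and variables do not carry over. Pictures are saved under pics/ and viewed, and the job is handed in when it is done.

Besides the shell and the picture viewer there is one more tool, called as name(argument=value, ...), one argument or row to a line, values as JSON. step_arm: Moves the arm, as the interface text tells. Its arguments: {"type":"object","properties":{"increments":{"type":"string"}},"required":["increments"]}

```bash
ls -la; mkdir -p pics; python3 - <<'E'
from plant import get_obs, capture, nose_length
import cv2
print(get_obs()); print(nose_length)
for n in ("scene","side","wrist"):
    c=capture(n); cv2.imwrite(f"pics/{n}0.png",c["frame"][:,:,::-1])
    print(n,c["K"].tolist(),c["distortion"]); print(c.get("extrinsics",c.get("tool_from_camera")))
E
```

```text
total 12
drwxr-xr-x  3 agent agent 4096 Dec  7 07:19 .
drwxr-xr-x 23 root  root  4096 Dec  7 07:19 ..
drwxr-xr-x  2 agent agent 4096 Dec  7 07:19 pics
{'time': 0.0, 'joint_positions': array([-1.35200239e+00,  3.42686934e-01,  1.52501590e+00, -8.08189268e-06,
        1.27537550e+00, -1.45998541e-01]), 'dq': array([ 0.00097205,  0.00044018,  0.00015187,  0.00054746, -0.00224137,
        0.00109484]), 'tau': array([ 1.15196026e-04, -4.31242847e+01, -2.44220245e+01,  7.17799016e-02,
        5.58531994e-02, -1.25685765e-04]), 'tool_pos': array([ 187.23524792, -490.08350515,  248.06389362]), 'tcp_rot': array([-3.14012165e+00, -2.08491955e-04,  3.64794687e-01]), 'contact_force': array([ 0.60685564, -0.07092746,  0.14920183]), 'moment': array([ 0.03079474, -0.03912237, -0.04465097]), 'grip_width': 91.52992540737611}
22.0
scene [[621.1776378331143, 0.0, 319.1445768869385], [0.0, 621.1776378331143, 232.17373758216928], [0.0, 0.0, 1.0]] [-0.19753977  0.          0.          0.          0.        ]
[[ 1.51224540e-01  9.88488783e-01 -4.58966012e-03  2.88900687e+01]
 [ 8.31406916e-01 -1.29702017e-
[... 356 characters left out ...]
9767e-01 -6.54339781e-01 -1.16743967e-03 -4.99557797e+02]
 [-5.11049048e-01 -5.89487099e-01 -6.25566807e-01  2.73758992e+02]
 [ 4.08645057e-01  4.73650093e-01 -7.80169729e-01  1.46897351e+03]
 [ 0.00000000e+00  0.00000000e+00  0.00000000e+00  1.00000000e+00]]
wrist [[385.5763982257793, 0.0, 320.8749348017364], [0.0, 385.5763982257793, 242.75166984120577], [0.0, 0.0, 1.0]] [-0.0712003  0.         0.         0.         0.       ]
[[-4.96134321e-04 -9.54122955e-01 -2.99414664e-01  8.07827934e+01]
 [ 9.99999656e-01 -2.74424813e-04 -7.82523921e-04 -1.46163174e+00]
 [ 6.64457222e-04 -2.99414949e-01  9.54122763e-01 -1.36345999e+02]
 [ 0.00000000e+00  0.00000000e+00  0.00000000e+00  1.00000000e+00]]
```

View pics/scene0.png

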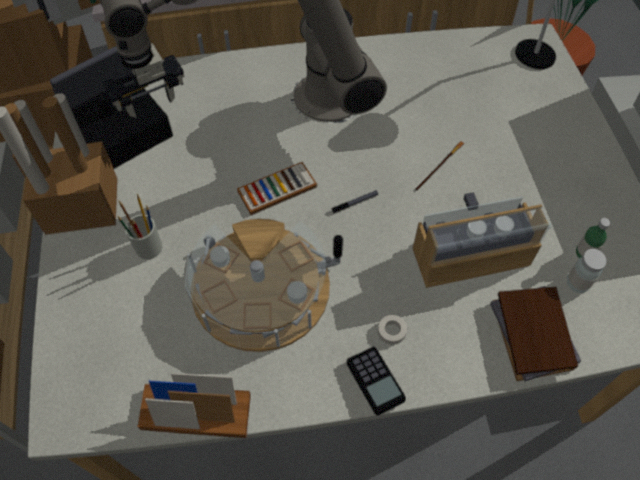

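View pics/side0.png

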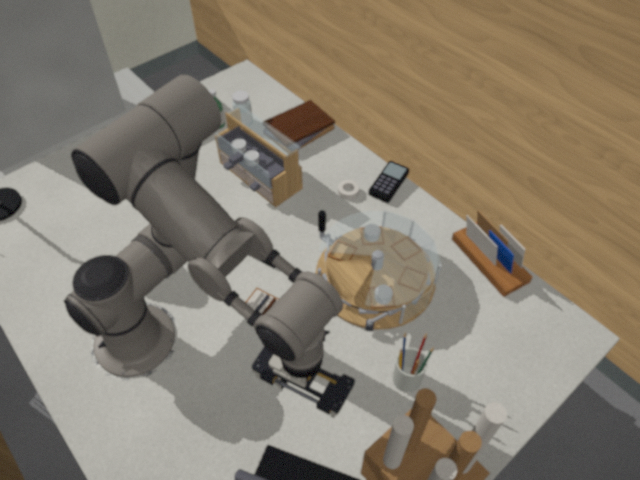

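View pics/wrist0.png

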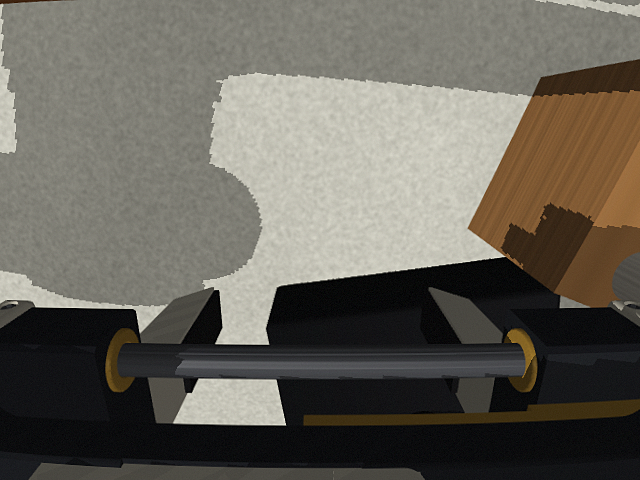

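```bash
cat > h.py <<'E'
import numpy as np, cv2
from plant import get_obs, capture
from scipy.spatial.transform import Rotation as R
CAM={}
def cam(name,save=None):
    o=get_obs(); c=capture(name)
    if name=="wrist":
        T=np.eye(4);T[:3,:3]=R.from_euler('xyz',o['tcp_rot']).as_matrix();T[:3,3]=o['tool_pos']
        c['extrinsics']=np.linalg.inv(T@np.array(c['tool_from_camera']))
    c['extrinsics']=np.array(c['extrinsics']);c['K']=np.array(c['K']);c['distortion']=np.array(c['distortion'],float)
    if save: cv2.imwrite('pics/%s.png'%save,c['frame'][:,:,::-1])
    np.savez('pics/%s.npz'%(save or name),**{k:c[k] for k in('K','distortion','extrinsics','frame')})
    return c
def load(n):
    return dict(np.load('pics/%s.npz'%n))
def ray(c,px):
    p=cv2.undistortPoints(np.array(px,float).reshape(-1,1,2),c['K'],c['distortion']).reshape(-1,2)
    d=np.c_[p,np.ones(len(p))]; E=c['extrinsics']; Rm=E[:3,:3]
    d=d@Rm; o=-Rm.T@E[:3,3]
    return o,d/np.linalg.norm(d,axis=1)[:,None]
def onz(c,px,z):
    o,d=ray(c,px); return o+d*((z-o[2])/d[:,2])[:,None]
def tri(c1,p1,c2,p2):
    o1,d1=ray(c1,[p1]);o2,d2=ray(c2,[p2]);A=np.c_[d1[0],-d2[0]]
    t=np.linalg.lstsq(A,o2-o1,rcond=None)[0];a=o1+t[0]*d1[0];b=o2+t[1]*d2[0]
    return (a+b)/2,np.linalg.norm(a-b)
def proj(c,P):
    E=c['extrinsics'];return cv2.projectPoints(np.array(P,float).reshape(-1,1,3),cv2.Rodrigues(E[:3,:3])[0],E[:3,3],c['K'],c['distortion'])[0].reshape(-1,2)
def crop(c,x0,y0,x1,y1,save,marks=()):
    f=c['frame'][:,:,::-1].copy()
    s=min(800/(x1-x0),600/(y1-y0)); im=cv2.resize(f[y0:y1,x0:x1],None,fx=s,fy=s,interpolation=cv2.INTER_CUBIC)
    for m in marks: cv2.circle(im,(int((m[0]-x0+.5)*s),int((m[1]-y0+.5)*s)),3,(0,0,255),-1)
    for v in range((x0//20+1)*20,x1,20): cv2.putText(im,str(v),(int((v-x0)*s),10),0,.35,(255,0,255));cv2.line(im,(int((v-x0)*s),12),(int((v-x0)*s),18),(255,0,255))
    for v in range((y0//20+1)*20,y1,20): cv2.putText(im,str(v),(0,int((v-y0)*s)),0,.35,(255,0,255))
    cv2.imwrite('pics/%s.png'%save,im)
E
python3 - <<'E'
from h import *
s=cam("scene","s1"); crop(s,170,190,370,340,"s1case"); crop(s,400,180,560,300,"s1rack")
d=cam("side","d1"); crop(d,200,90,460,340,"d1c")
E
```

```text
(no output)
```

View pics/s1case.png

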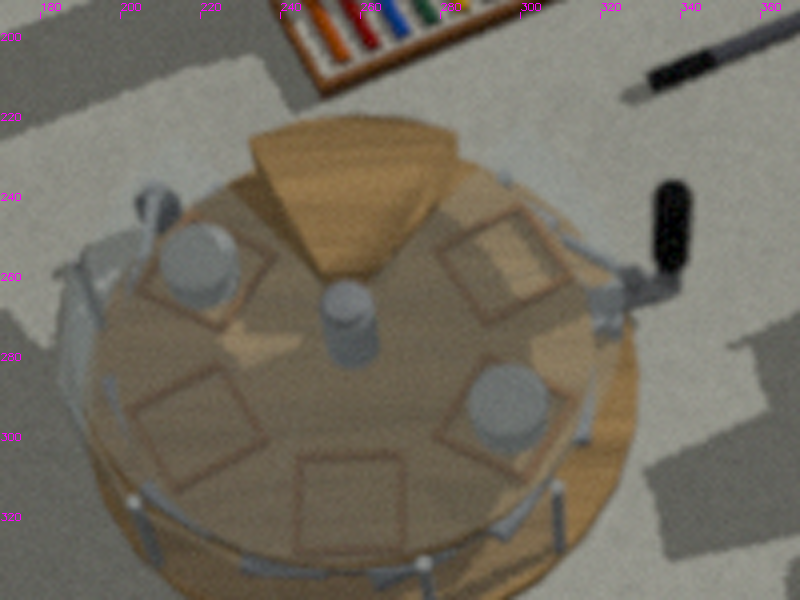

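View pics/s1rack.png

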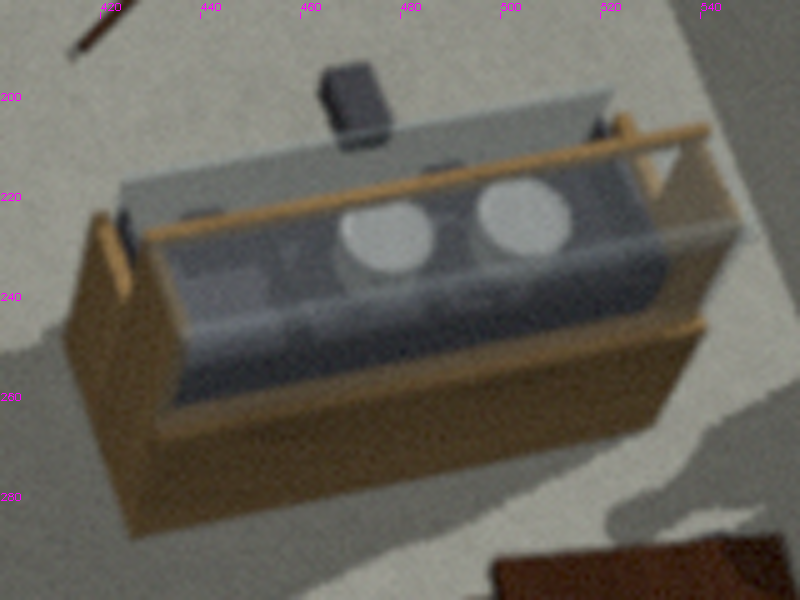

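View pics/d1c.png

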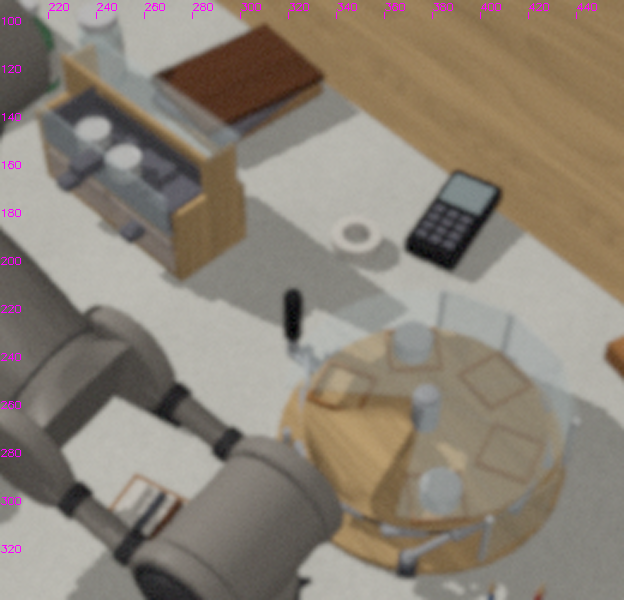

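```bash
cat > m1.py <<'E'
from h import *
from scipy.optimize import least_squares
s=load("s1");d=load("d1")
def cs(l,x0,y0,k): return np.mean([[x0+a/k,y0+b/k] for a,b in l],axis=0)
n={1:[(438,255),(518,207),(573,275),(490,325)],3:[(297,455),(404,455),(404,553),(297,553)],4:[(128,412),(217,370),(270,440),(178,490)]}
nd={3:[(460,380),(494,352),(531,380),(496,409)],4:[(475,450),(509,425),(545,452),(512,480)]}
obs=[]
for k,l in n.items(): obs.append((k,onz(s,[cs(l,170,190,4)],62)[0],'s'))
for k,l in nd.items(): obs.append((k,onz(d,[cs(l,200,90,2.4)],62)[0],'d'))
def pos(p,k):
    a=p[2]+np.pi-k*np.pi/3   # nest k clockwise
    return p[:2]+105*np.array([np.cos(a),np.sin(a)])
f=lambda p:np.concatenate([pos(p,k)-q[:2] for k,q,_ in obs])
r=least_squares(f,[600,-150,0]);print(r.x,f(r.x).round(1).reshape(-1,2).tolist())
for o in obs: print(o)
# lever grip
g1=(338,235.5);g2=(322,214) # tops
print('griptop',onz(s,[g1],132),onz(d,[(321,212)],132))
# pixel check
E
python3 m1.py
```

```text
[ 6.26362558e+02 -2.72296853e+02 -1.32409156e-01] [[-1.2, -0.1], [-1.2, -2.3], [-3.4, -1.7], [4.3, 2.5], [1.5, 1.5]]
(1, array([ 587.51486189, -175.12709123,   62.        ]), 's')
(3, array([ 731.68814131, -283.90845876,   62.        ]), 's')
(4, array([ 669.77358876, -367.67908871,   62.        ]), 's')
(3, array([ 726.13710986, -288.66040147,   62.        ]), 'd')
(4, array([ 664.89618045, -370.90186245,   62.        ]), 'd')
griptop [[587.5999031 -73.8468282 132.       ]] [[592.90122092 -72.7592328  132.        ]]
```

```bash
python3 - <<'E'
from h import *
s=load("s1");d=load("d1")
b=onz(s,[(426.4,287.4),(530,265.6)],0);print(b)
v=b[1]-b[0];print(np.linalg.norm(v)); yv=v/np.linalg.norm(v); print('y dir',yv, 'yaw',np.arctan2(-yv[0],yv[1]))
fr=onz(d,[(200+180/2.4,90+280/2.4),(200+50/2.4,90+182/2.4)],0);print(fr,np.linalg.norm(fr[0]-fr[1]))
fs=onz(s,[(413,248)],0);print(fs)
# tins tops: rough height
for p in [(477.4,226.6),(504.6,223)]: print(onz(s,[p],118))
for p in [(200+93/2.4,90+130/2.4),(200+122/2.4,90+156/2.4)]: print(onz(d,[p],118))
print(tri(s,(477.4,226.6),d,(200+122/2.4,90+156/2.4)),tri(s,(504.6,223),d,(200+93/2.4,90+130/2.4)))
# knob front top edge
print(tri(s,(468,195),d,(200+70/2.4,90+182/2.4)))
print(tri(s,(338,237),d,(321,213)))
E
```

```text
[[689.40930978 134.05663265   0.        ]
 [672.30896183 416.41107672   0.        ]]
282.87179779578327
y dir [-0.06045264  0.99817107  0.        ] yaw 0.060489525111937316
[[572.93508513 127.39649186   0.        ]
 [548.02205391 394.00811561   0.        ]] 267.77307005328964
[[572.72116933 127.14925983   0.        ]]
[[605.91196114 265.83672519 118.        ]]
[[606.20488962 336.35784209 118.        ]]
[[590.62992165 325.99517729 118.        ]]
[[589.92250738 259.83958829 118.        ]]
(array([597.48851102, 271.71935996, 104.57519132]), np.float64(1.0703666476085962)) (array([598.53190923, 341.5871946 , 103.85083002]), np.float64(2.418371244466342))
(array([511.40277243, 268.260628  , 116.65259678]), np.float64(3.8265567385575605))
(array([591.08885055, -74.58099116, 130.81750187]), np.float64(0.41970550532975076))
```

```bash
python3 - <<'E'
from h import *
s=load("s1");d=load("d1")
print(onz(s,[(464.2,194.6),(474,192.6)],143))
print(onz(s,[(424,216.5),(522,198)],143))
a,b=onz(s,[(424,216.5),(522,198)],143);print(np.arctan2(-(b-a)[0],(b-a)[1]),np.linalg.norm(a-b))
# tins at rack frame
E
```

```text
[[525.29274668 250.47170151 143.        ]
 [523.02474323 276.57771693 143.        ]]
[[573.28420048 136.03515348 143.        ]
 [556.7363117  392.5384451  143.        ]]
0.06442408026660389 257.0365173216866
```

```bash
cat >> h.py <<'E'
CY=-0.132
def inc(pos,rpy,start=None):
    o=get_obs(); R0=R.from_euler('xyz',o['tcp_rot']); p0=np.array(o['tool_pos'])
    if start is not None: p0=np.array(start[0],float);R0=R.from_euler('xyz',start[1])
    dR=(R0.inv()*(R.from_euler('xyz',rpy) if not isinstance(rpy,R) else rpy)).as_rotvec()
    dp=R0.inv().apply(np.array(pos,float)-p0)
    return ' '.join('%.3f'%v for v in dR)+'  '+' '.join('%.1f'%v for v in dp)
E
python3 - <<'E'
from h import *
print(inc([540,-262,320],[np.pi,0,-.13]))
E
```

```text
-0.001 0.000 0.495  411.0 -87.5 -71.5
```

step_arm(
  increments="0 0 0.495 411 -87.5 -71.5 1; 0 0 0.495 411 -87.5 -71.5 1; 0 0 0.495 411 -87.5 -71.5 1; 0 0 0.495 411 -87.5 -71.5 1; 0 0 0.495 411 -87.5 -71.5 1; 0 0 0.495 411 -87.5 -71.5 1; 0 0 0.495 411 -87.5 -71.5 1; 0 0 0.495 411 -87.5 -71.5 1; 0 0 0.495 411 -87.5 -71.5 1; 0 0 0.495 411 -87.5 -71.5 1",
)

```text
time: 1.5
tool_pos: [539.0, -263.0, 320.0]
tcp_rot: [3.142, 0.001, -0.132]
contact_force: [-0.8, -0.4, -0.5]
grip_width: 92.2
```

```bash
python3 - <<'E'
from h import *
c=cam("wrist","w1")
E
```

```text
(no output)
```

View pics/w1.png

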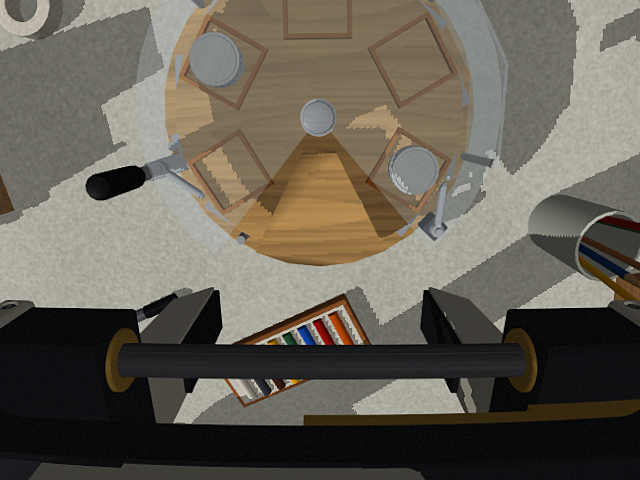

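```bash
python3 - <<'E'
from h import *
from scipy.optimize import least_squares
w=load("w1")
n={1:[(188,166),(238,130),(273,178),(224,212)],4:[(368,48),(424,15),(460,70),(405,107)],2:[(213,13),(268,48),(236,107),(180,75)],5:[(401,127),(448,157),(416,209),(366,178)]}
obs=[(k,onz(w,[np.mean(l,axis=0)],62)[0]) for k,l in n.items()]
def pos(p,k):
    a=p[2]+np.pi-k*np.pi/3
    return p[:2]+p[3]*np.array([np.cos(a),np.sin(a)])
f=lambda p:np.concatenate([pos(p,k)-q[:2] for k,q in obs])
r=least_squares(f,[626,-272,-.13,105]);print(r.x,f(r.x).round(1).tolist())
print(onz(w,[(98,188)],132), onz(w,[(138,180)],62))
print(onz(w,[(318,117)],100))
E
```

```text
[ 6.24534330e+02 -2.71469539e+02 -1.23854834e-01  1.04038729e+02] [0.9, -0.7, 0.7, 0.7, -0.3, 0.4, -1.3, -0.4]
[[592.1887548  -74.12159989 132.        ]] [[588.33683083 -76.7889279   62.        ]]
[[ 623.3750966  -270.46584218  100.        ]]
```

```bash
cat >> h.py <<'E'
C=np.array([624.5,-271.5]); LR=1.74
def fist(phi,z,r=200):
    return [C[0]+r*np.cos(phi),C[1]+r*np.sin(phi),z],[np.pi,0,phi-np.pi/2]
E
python3 - <<'E'
from h import *
print(inc(*fist(1.55,200)))
st=fist(1.55,200)
print(inc(*fist(1.55,102),start=st))
st=fist(1.55,102)
for ph in [1.6,1.7,1.8,1.9,2.0,2.1,2.15,2.18,2.20,2.22,2.24]: print(ph,inc(*fist(ph,102),start=st))
E
```

```text
-0.000 0.001 -0.112  63.7 -201.7 120.1
0.000 0.000 0.000  0.0 -0.0 98.0
1.6 -0.000 0.000 -0.050  -10.0 0.2 0.0
1.7 -0.000 0.000 -0.150  -29.9 2.2 0.0
1.8 0.000 0.000 -0.250  -49.5 6.2 0.0
1.9 0.000 0.000 -0.350  -68.6 12.1 0.0
2.0 0.000 0.000 -0.450  -87.0 19.9 0.0
2.1 -0.000 0.000 -0.550  -104.5 29.5 0.0
2.15 -0.000 0.000 -0.600  -112.9 34.9 0.0
2.18 0.000 0.000 -0.630  -117.8 38.4 0.0
2.2 0.000 0.000 -0.650  -121.0 40.8 0.0
2.22 0.000 0.000 -0.670  -124.2 43.2 0.0
2.24 0.000 0.000 -0.690  -127.3 45.8 0.0
```

step_arm(
  increments="0 0 -0.112 63.7 -201.7 120.1 -1; 0 0 -0.112 63.7 -201.7 120.1 -1; 0 0 -0.112 63.7 -201.7 120.1 -1; 0 0 -0.112 63.7 -201.7 120.1 -1; 0 0 -0.112 63.7 -201.7 120.1 -1; 0 0 -0.112 63.7 -201.7 120.1 -1; 0 0 -0.112 63.7 -201.7 218 -1; 0 0 -0.112 63.7 -201.7 218 -1; 0 0 -0.112 63.7 -201.7 218 -1",
)

```text
time: 2.68
tool_pos: [627.7, -72.1, 100.6]
tcp_rot: [-3.141, 0.004, -0.021]
contact_force: [-0.4, -0.6, 0.5]
grip_width: 6.3
```

```bash
python3 - <<'E'
from h import *
c=cam("wrist","w2");s=cam("scene","s2");crop(s,170,190,370,340,"s2c")
print(inc(*fist(1.55,102)))
E
```

```text
0.001 -0.003 0.001  -1.6 -0.4 2.3
```

View pics/w2.png

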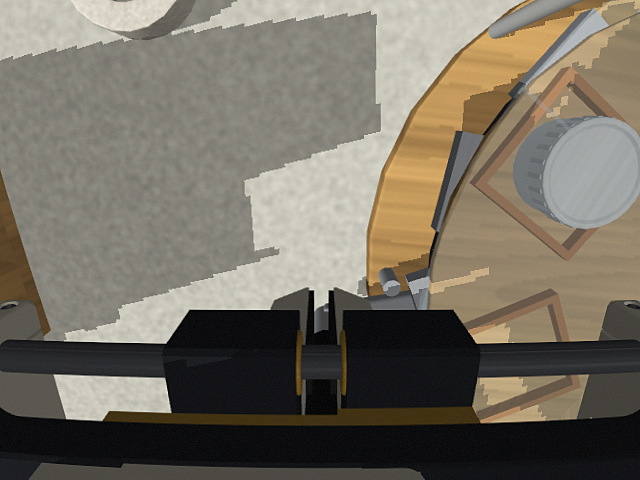

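View pics/s2c.png

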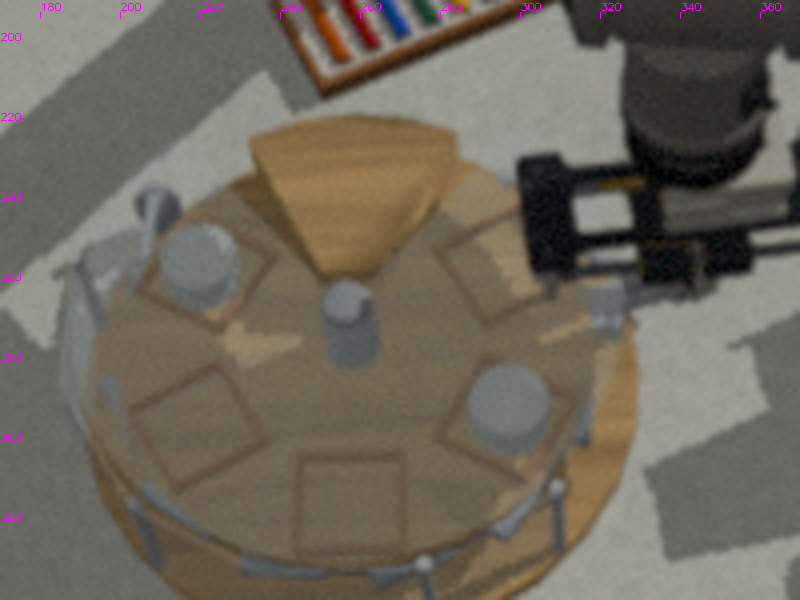

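step_arm(
  increments="0 0 -0.05 -10 0.2 1 -1; 0 0 -0.15 -30 2 1 -1; 0 0 -0.25 -49.5 6 1 -1; 0 0 -0.35 -68.6 12 1 -1; 0 0 -0.45 -87 20 1 -1; 0 0 -0.55 -104.5 29.5 1 -1; 0 0 -0.60 -113 35 1 -1; 0 0 -0.63 -117.8 38.4 1 -1; 0 0 -0.63 -117.8 38.4 1 -1",
)

```text
time: 3.9
tool_pos: [512.5, -107.5, 104.0]
tcp_rot: [3.137, -0.003, 0.611]
contact_force: [1.3, 1.5, 2.4]
grip_width: 0.5
```

```bash
python3 - <<'E'
from h import *
s=cam("scene","s3");crop(s,170,190,370,340,"s3c")
E
```

```text
(no output)
```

View pics/s3c.png

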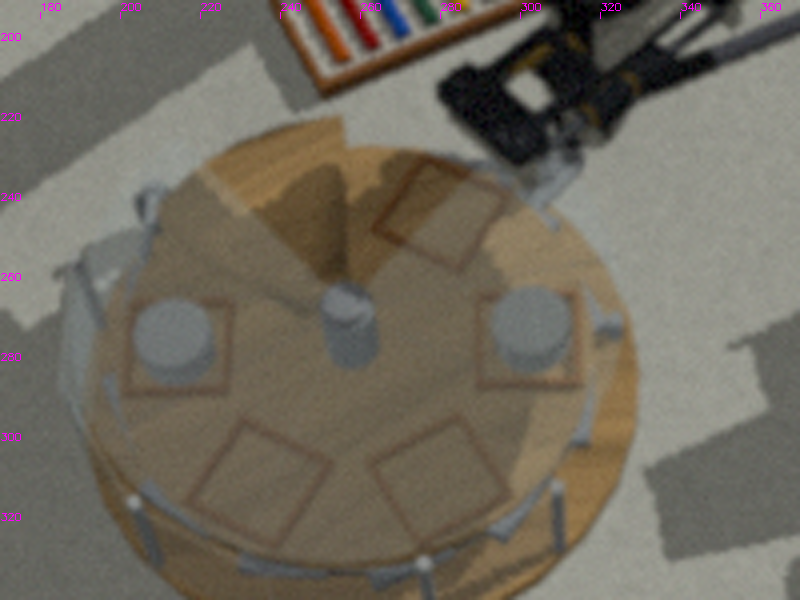

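step_arm(
  increments="0 0 -0.02 -4 0 0 -1; 0 0 -0.02 -4 0 0 -1",
)

```text
time: 4.2
tool_pos: [508.8, -109.5, 102.1]
tcp_rot: [3.139, -0.002, 0.632]
contact_force: [4.1, 2.4, 3.5]
grip_width: 0.3
```

step_arm(
  increments="0 0 -0.02 -4 0 0 -1; 0 0 -0.02 -4 0 0 -1",
)

```text
time: 4.45
tool_pos: [507.1, -110.5, 102.1]
tcp_rot: [3.138, -0.006, 0.651]
contact_force: [11.7, 8.9, 3.2]
grip_width: 0.7
```

step_arm(
  increments="0 0 -0.02 -4 0 0 -1; 0 0 -0.02 -4 0 0 -1",
)

```text
time: 4.7
tool_pos: [505.6, -111.6, 102.2]
tcp_rot: [3.137, -0.009, 0.671]
contact_force: [19.3, 16.6, -0.5]
grip_width: 0.6
```

```bash
python3 - <<'E'
from h import *
st=fist(2.24,102)
for ph in [2.0,1.8,1.57,1.67,1.77,1.87,1.97,2.07,2.15,2.2,2.23,2.225]: print(ph,inc(*fist(ph,102),start=st))
st=fist(1.57,102)
for ph in [1.67,1.77,1.87,1.97,2.07,2.15,2.2,2.23,2.225,2.]: print(ph,inc(*fist(ph,102),start=st))
E
```

```text
2.0 0.000 -0.000 0.240  47.5 5.7 0.0
1.8 0.000 -0.000 0.440  85.2 19.0 0.0
1.57 -0.000 -0.000 0.670  124.2 43.2 0.0
1.67 0.000 -0.000 0.570  107.9 31.6 0.0
1.77 0.000 -0.000 0.470  90.6 21.7 0.0
1.87 0.000 -0.000 0.370  72.3 13.5 0.0
1.97 0.000 -0.000 0.270  53.3 7.2 0.0
2.07 -0.000 -0.000 0.170  33.8 2.9 0.0
2.15 0.000 -0.000 0.090  18.0 0.8 0.0
2.2 0.000 -0.000 0.040  8.0 0.2 0.0
2.23 0.000 -0.000 0.010  2.0 0.0 0.0
2.225 0.000 -0.000 0.015  3.0 0.0 0.0
1.67 0.000 0.000 -0.100  -20.0 1.0 0.0
1.77 0.000 0.000 -0.200  -39.7 4.0 0.0
1.87 -0.000 0.000 -0.300  -59.1 8.9 0.0
1.97 -0.000 0.000 -0.400  -77.9 15.8 0.0
2.07 0.000 0.000 -0.500  -95.9 24.5 0.0
2.15 0.000 0.000 -0.580  -109.6 32.7 0.0
2.2 0.000 0.000 -0.630  -117.8 38.4 0.0
2.23 -0.000 0.000 -0.660  -122.6 42.0 0.0
2.225 0.000 0.000 -0.655  -121.8 41.4 0.0
2.0 0.000 0.000 -0.430  -83.4 18.2 0.0
```

step_arm(
  increments="0 0 0.24 47.5 5.7 0 -1; 0 0 0.44 85.2 19 0 -1; 0 0 0.67 124.2 43.2 0 -1; 0 0 0.67 124.2 43.2 0 -1; 0 0 0.67 124.2 43.2 0 -1; 0 0 0.67 124.2 43.2 0 -1; 0 0 0.57 107.9 31.6 0 -1; 0 0 0.47 90.6 21.7 0 -1; 0 0 0.37 72.3 13.5 0 -1; 0 0 0.27 53.3 7.2 0 -1; 0 0 0.17 33.8 2.9 0 -1; 0 0 0.09 18 0.8 0 -1; 0 0 0.04 8 0.2 0 -1; 0 0 0.01 2 0 0 -1; 0 0 0.01 2 0 0 -1",
)

```text
time: 6.58
tool_pos: [505.1, -109.9, 101.7]
tcp_rot: [3.141, -0.008, 0.662]
contact_force: [15.2, 16.4, -5.6]
grip_width: 0.5
```

```bash
python3 - <<'E'
from h import *
s=cam("scene","s4");crop(s,170,190,370,340,"s4c")
E
```

```text
(no output)
```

View pics/s4c.png

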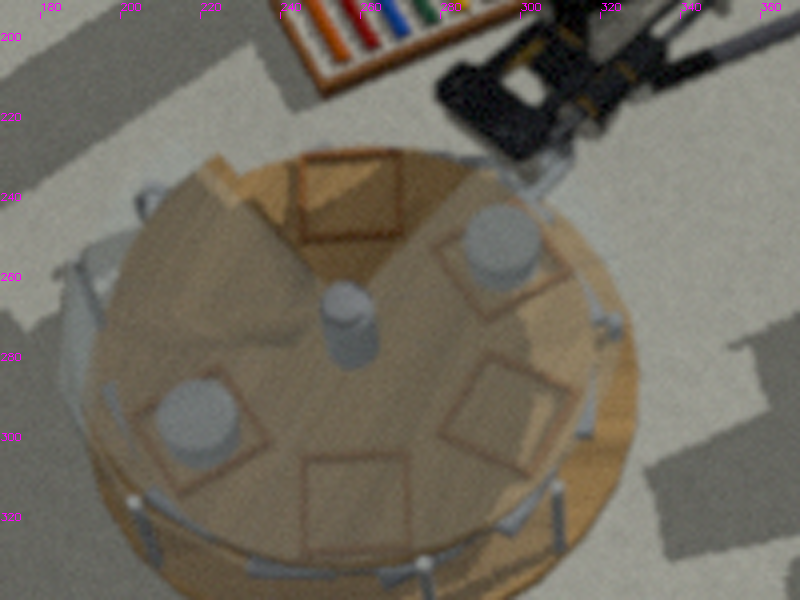

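step_arm(
  increments="0 0 0.24 47.5 5.7 0 -1; 0 0 0.44 85.2 19 0 -1; 0 0 0.66 122.2 43.2 0 -1; 0 0 0.66 122.2 43.2 0 -1; 0 0 0.66 122.2 43.2 -60 -1; 0 0 0.66 122.2 43.2 -120 0; 0 0 0.66 122.2 43.2 -180 0;  0 0 0.66 122.2 43.2 -180 0",
)

```text
time: 7.62
tool_pos: [627.1, -72.1, 287.5]
tcp_rot: [3.139, -0.011, 0.003]
contact_force: [-0.5, 0.3, -0.3]
grip_width: 25.8
```

```bash
python3 - <<'E'
from h import *
print(inc([500,268,290],[np.pi,0,.06]))
E
```

```text
0.003 -0.011 -0.057  -126.1 -340.5 -4.8
```

step_arm(
  increments="0.003 -0.011 -0.057 -126.1 -340.5 -4.8 0; 0.003 -0.011 -0.057 -126.1 -340.5 -4.8 0; 0.003 -0.011 -0.057 -126.1 -340.5 -4.8 0; 0.003 -0.011 -0.057 -126.1 -340.5 -4.8 0; 0.003 -0.011 -0.057 -126.1 -340.5 -4.8 0; 0.003 -0.011 -0.057 -126.1 -340.5 -4.8 0; 0.003 -0.011 -0.057 -126.1 -340.5 -4.8 0; 0.003 -0.011 -0.057 -126.1 -340.5 -4.8 0; 0.003 -0.011 -0.057 -126.1 -340.5 -4.8 0",
)

```text
time: 8.75
tool_pos: [499.5, 267.4, 285.6]
tcp_rot: [-3.139, 0.012, 0.057]
contact_force: [-0.8, -0.3, -0.2]
grip_width: 45.8
```

```bash
python3 - <<'E'
from h import *
s=cam("wrist","w3");print(get_obs()['tool_pos'])
s=cam("scene","s5");crop(s,170,190,370,340,"s5c")
E
```

```text
[499.52326273 267.47426018 285.68906331]
```

View pics/w3.png

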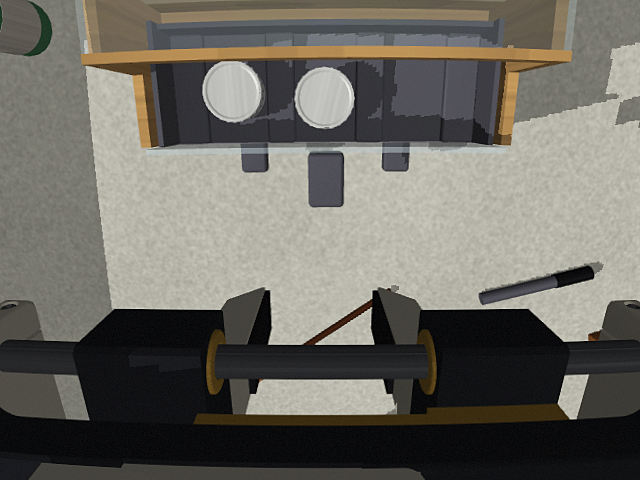

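View pics/s5c.png

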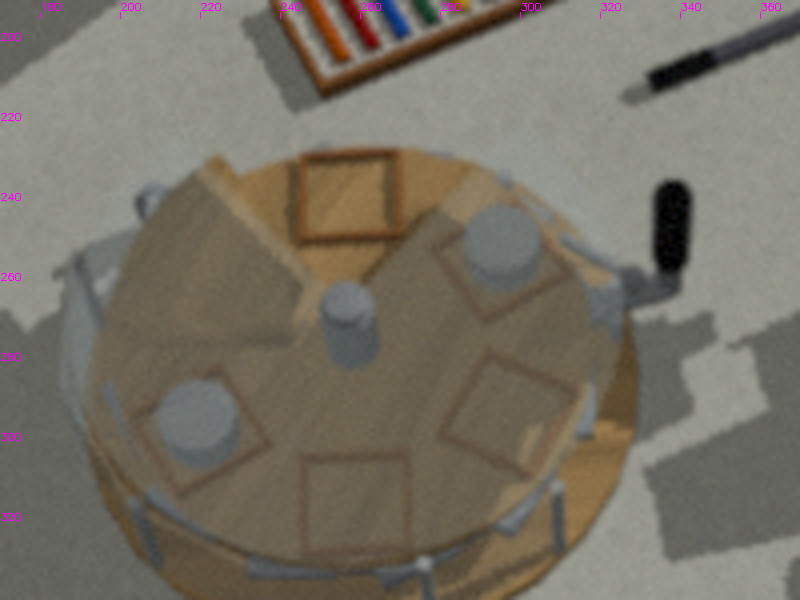

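```bash
python3 - <<'E'
from h import *
w=load("w3")
P=onz(w,[(308.5,207),(343.5,207),(309,153),(343.5,153)],143);print(P.round(1), P.mean(0))
L=onz(w,[(143,150),(509,146)],143);print(L.round(1),np.arctan2(-(L[0]-L[1])[0],(L[0]-L[1])[1]),L.mean(0))
print(onz(w,[(232,92),(324,98)],75+4+28).round(1))
E
```

```text
[[517.6 279.4 143. ]
 [519.1 253.7 143. ]
 [556.7 280.9 143. ]
 [558.1 256.6 143. ]] [537.84988275 267.65237576 143.        ]
[[553.  400.2 143. ]
 [570.8 138.6 143. ]] 0.06815334955653433 [561.91859223 269.39705388 143.        ]
[[596.8 343.5 107. ]
 [595.9 272.4 107. ]]
```

```bash
cat >> h.py <<'E'
RY=0.063; H=np.array([567,269,75.]); yr=np.array([-np.sin(RY),np.cos(RY),0]); xr=np.array([np.cos(RY),np.sin(RY),0])
def binpose(b,th,yaw=RY):
    """b: point in bin frame (x back,y along,z up from hinge) where TCP is; tool aligned with -bin z"""
    Rt=R.from_rotvec(-th*yr)
    p=H+Rt.apply(b[0]*xr+b[1]*yr+np.array([0,0,b[2]]))
    return p,Rt*R.from_euler('xyz',[np.pi,0,yaw])
E
python3 - <<'E'
from h import *
g=(-27,-1,65)
print(binpose(g,0)[0])
print(inc(*binpose((-27,-1,125),0)))
print(inc(*binpose((-27,-1,65),0)))
st=binpose(g,0); st=(st[0],st[1].as_euler('xyz'))
for th in np.arange(.08,.70,.08): print(round(th,2),inc(*binpose(g,th),start=st))
E
```

```text
[540.11652211 266.30210883 140.        ]
-0.003 0.011 -0.006  41.4 3.8 85.3
-0.003 0.011 -0.006  42.1 4.0 145.3
0.08 -0.000 0.080 0.000  -5.1 -0.0 2.4
0.16 -0.000 0.160 0.000  -10.0 0.0 5.1
0.24 -0.000 0.240 0.000  -14.7 0.0 8.3
0.32 -0.000 0.320 0.000  -19.1 -0.0 11.8
0.4 -0.000 0.400 0.000  -23.2 -0.0 15.6
0.48 -0.000 0.480 0.000  -27.0 -0.0 19.8
0.56 -0.000 0.560 0.000  -30.4 -0.0 24.3
0.64 -0.000 0.640 0.000  -33.5 -0.0 29.0
```

step_arm(
  increments="-0.003 0.011 -0.006 41.4 3.8 85 0; -0.003 0.011 -0.006 41.4 3.8 85 0; -0.003 0.011 -0.006 41.7 4 115 0; -0.003 0.011 -0.006 42 4 145 0; -0.003 0.011 -0.006 42 4 145 0; -0.003 0.011 -0.006 42 4 145 -1; -0.003 0.011 -0.006 42 4 145 -1; -0.003 0.011 -0.006 42 4 145 -1",
)

```text
time: 9.85
tool_pos: [540.5, 266.7, 142.1]
tcp_rot: [3.14, -0.003, 0.065]
contact_force: [0.2, -5.5, 3.8]
grip_width: 25.8
```

Gripped (26 mm). Now swing.

step_arm(
  increments="0 0.08 0 -5.1 0 2.4 -1; 0 0.16 0 -10 0 5.1 -1; 0 0.24 0 -14.7 0 8.3 -1; 0 0.32 0 -19.1 0 11.8 -1; 0 0.4 0 -23.2 0 15.6 -1; 0 0.4 0 -23.2 0 15.6 -1",
)

```text
time: 10.6
tool_pos: [516.4, 265.2, 127.8]
tcp_rot: [3.141, -0.404, 0.066]
contact_force: [-9.2, -10.5, 17.0]
grip_width: 26.0
```

```bash
python3 - <<'E'
from h import *
g=(-27,-1,65)
st=binpose(g,.4); st=(st[0],st[1].as_euler('xyz'))
for th in (.48,.54,.58,.62,.64): print(round(th,2),inc(*binpose(g,th),start=st))
E
```

```text
0.48 -0.000 0.080 0.000  -5.1 0.0 2.4
0.54 -0.000 0.140 0.000  -8.8 0.0 4.4
0.58 -0.000 0.180 0.000  -11.2 0.0 5.9
0.62 -0.000 0.220 0.000  -13.5 0.0 7.5
0.64 -0.000 0.240 0.000  -14.7 0.0 8.3
```

step_arm(
  increments="0 0.08 0 -5.1 0 2.4 -1; 0 0.14 0 -8.8 0 4.4 -1; 0 0.18 0 -11.2 0 5.9 -1; 0 0.2 0 -12.4 0 6.6 -1; 0 0.2 0 -12.4 0 6.6 -1",
)

```text
time: 11.22
tool_pos: [508.7, 265.0, 118.9]
tcp_rot: [3.123, -0.594, 0.059]
contact_force: [6.9, -20.2, -2.6]
grip_width: 26.1
```

```bash
python3 - <<'E'
from h import *
s=cam("scene","s6");crop(s,400,180,560,300,"s6c")
s=cam("side","d6");crop(s,200,90,320,190,"d6c")
E
```

```text
(no output)
```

View pics/s6c.png

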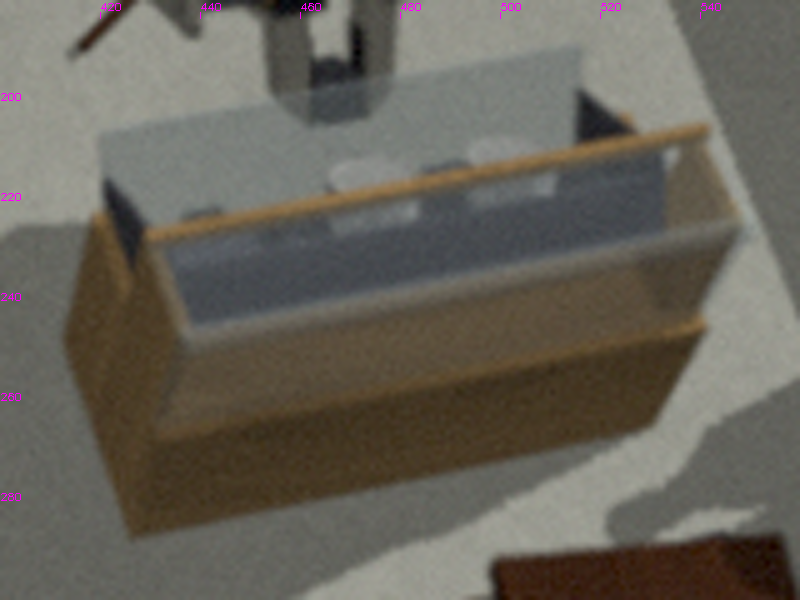

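step_arm(
  increments="0 0.02 0 -1.2 2 0.8 -1; 0 0.04 0 -2.3 2 1.7 -1; 0 0.04 0 -2.3 2 1.7 -1",
)

```text
time: 11.7
tool_pos: [512.1, 265.2, 125.4]
tcp_rot: [3.126, -0.606, 0.063]
contact_force: [16.7, -11.4, -21.9]
grip_width: 25.9
```

```bash
python3 - <<'E'
from h import *
for i in range(3):
    o=get_obs();print(o['time'],o['tool_pos'],o['tcp_rot'],o['contact_force'],o['dq'].round(2),o['grip_width']); capture("side")
s=cam("scene","s7");crop(s,400,180,560,300,"s7c")
E
```

```text
11.7 [512.13555531 265.17566211 125.40439285] [ 3.12566795 -0.60577618  0.06270431] [ 16.70396836 -11.39906951 -21.89510118] [-0.  0. -0. -0.  0.  0.] 25.90336636126567
11.75 [512.10717572 265.17426678 125.37349691] [ 3.12557166 -0.60569703  0.06273835] [ 15.34568975 -11.71120192 -21.30932394] [-0.  0.  0. -0.  0.  0.] 25.889547189520112
11.8 [512.11347804 265.18760992 125.39084513] [ 3.12564211 -0.60573199  0.06265656] [ 17.25684662 -13.31324992 -21.14094416] [ 0. -0.  0.  0.  0.  0.] 25.61372655753598
```

View pics/s7c.png

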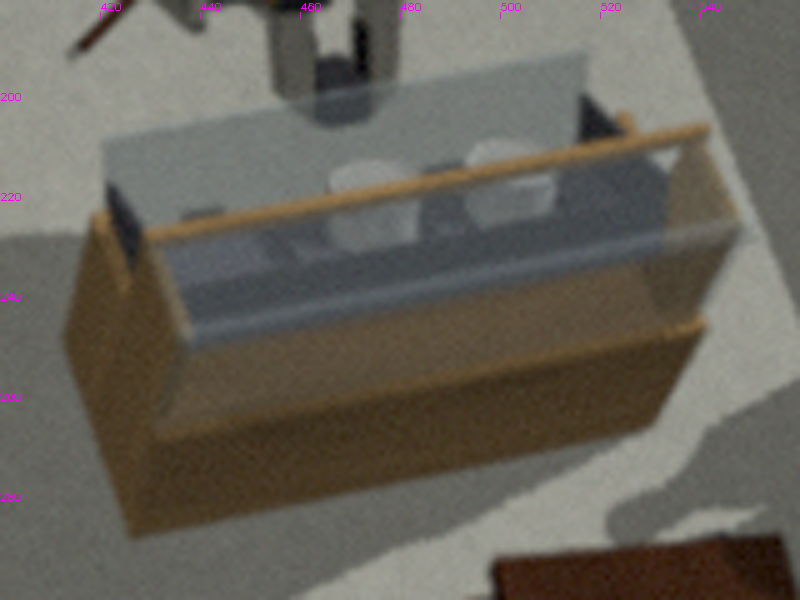

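```bash
python3 - <<'E'
from h import *
o=get_obs();print(o['joint_positions'].round(3)); print(binpose((-27,-1,65),.6)[0],binpose((-27,-1,65),.55)[0])
E
```

```text
[ 0.468  0.423  1.997 -0.996  0.289  2.888]
[508.19415461 264.28833475 113.40146819] [510.18319123 264.41381011 116.30153875]
```

```bash
cat >> h.py <<'E'
from scipy.optimize import brentq
def binang(c,p1,p2):
    def f(th):
        z=75+68*np.cos(th)
        P=onz(c,[p1,p2],z).mean(0); b=np.dot(P-H,xr)
        return b-(-68*np.sin(th)-4*np.cos(th))
    return brentq(f,-.3,1.1)
E
python3 - <<'E'
from h import *
print(binang(load("s1"),(424,216.5),(522,198)))
print(binang(load("s6"),(420,206.4),(515.6,189.6)))
print(binang(load("s7"),(420.8,208.6),(516.8,190.6)))
E
```

```text
-0.02504665425962709
0.511323403010806
0.3858420129264422
```

```bash
cat >> h.py <<'E'
def knobpose(th,t,g=(-27,-1,59)):
    P=H+R.from_rotvec(-th*yr).apply(g[0]*xr+g[1]*yr+np.array([0,0,g[2]]))
    Rt=R.from_rotvec(-t*yr)*R.from_euler('xyz',[np.pi,0,RY])
    return P-3*Rt.as_matrix()[:,2],Rt
def E_(p): return (p[0],p[1].as_euler('xyz'))
E
python3 - <<'E'
from h import *
print(inc(*knobpose(.4,.25)))
st=E_(knobpose(.4,.25))
for th,t in ((.46,.28),(.52,.31),(.58,.34),(.62,.36),(.64,.36),(.67,.36)): print(th,inc(*knobpose(th,t),start=st))
E
```

```text
0.016 -0.356 -0.003  3.2 0.5 6.7
0.46 -0.000 0.030 0.000  -3.3 -0.0 2.2
0.52 -0.000 0.060 0.000  -6.4 -0.0 4.6
0.58 -0.000 0.090 0.000  -9.4 0.0 7.2
0.62 -0.000 0.110 0.000  -11.3 -0.0 9.1
0.64 -0.000 0.110 0.000  -12.2 -0.0 10.0
0.67 -0.000 0.110 0.000  -13.5 0.0 11.5
```

step_arm(
  increments="0 0 0 0 0 0 -0.4; 0 0 0 0 0 0 -0.2; 0.016 -0.1 -0.003 1 0.5 2 -0.2; 0.016 -0.2 -0.003 2 0.5 4 -0.2; 0.016 -0.356 -0.003 3.2 0.5 6.7 -0.2; 0.016 -0.356 -0.003 3.2 0.5 6.7 -0.2; 0.016 -0.356 -0.003 3.2 0.5 6.7 -0.2",
)

```text
time: 12.78
tool_pos: [520.0, 269.6, 125.4]
tcp_rot: [-3.133, -0.258, 0.067]
contact_force: [0.4, 0.1, 0.3]
grip_width: 36.8
```

```bash
python3 - <<'E'
from h import *
print(inc(*knobpose(.4,.25)))
cam("wrist","w8")
s=cam("scene","s8");crop(s,400,180,560,300,"s8c")
E
```

```text
-0.009 -0.008 0.004  -2.6 4.6 3.1
```

View pics/w8.png

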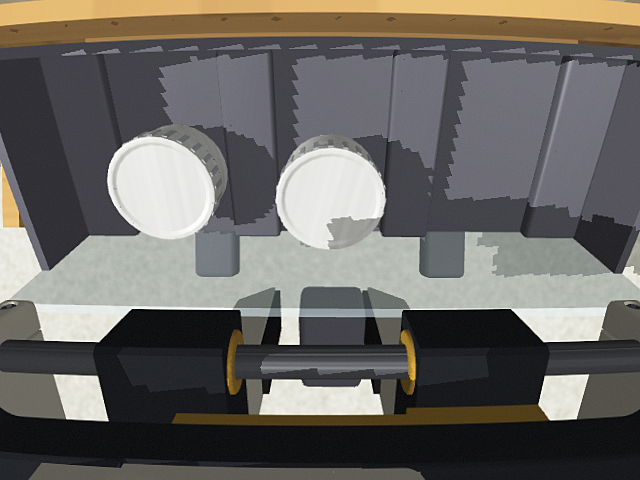

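View pics/s8c.png

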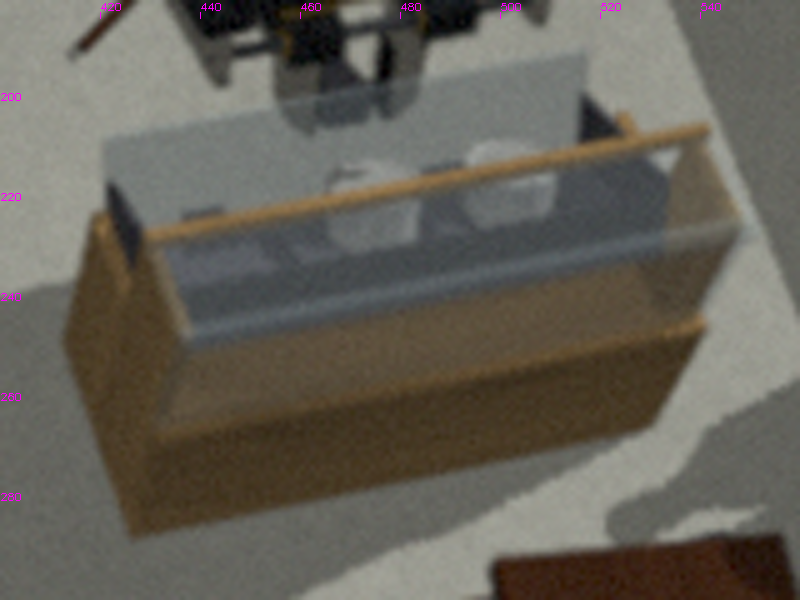

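step_arm(
  increments="-0.009 -0.008 0.004 -2.6 4.6 3.1 -0.2; -0.009 -0.008 0.004 -2.6 4.6 3.1 -1; -0.009 -0.008 0.004 -2.6 4.6 3.1 -1; -0.009 -0.008 0.004 -2.6 4.6 3.1 -1; -0.009 0.022 0.004 -5.9 4.6 5.3 -1; -0.009 0.052 0.004 -9 4.6 7.7 -1; -0.009 0.082 0.004 -12 4.6 10.3 -1; -0.009 0.102 0.004 -13.9 4.6 12.2 -1; -0.009 0.102 0.004 -14.8 4.6 13.1 -1; -0.009 0.102 0.004 -14.8 4.6 13.1 -1",
)

```text
time: 14.12
tool_pos: [510.0, 264.7, 111.5]
tcp_rot: [-3.14, -0.365, 0.064]
contact_force: [-6.4, -2.7, 19.7]
grip_width: 25.5
```

```bash
python3 - <<'E'
from h import *
print(inc(*knobpose(.64,.36)), get_obs()['joint_positions'].round(2))
s=cam("scene","s9");crop(s,400,180,560,300,"s9c")
E
```

```text
-0.002 -0.005 0.001  -1.7 0.3 2.1 [ 0.41  0.46  1.85 -0.25  0.5   2.11]
```

View pics/s9c.png

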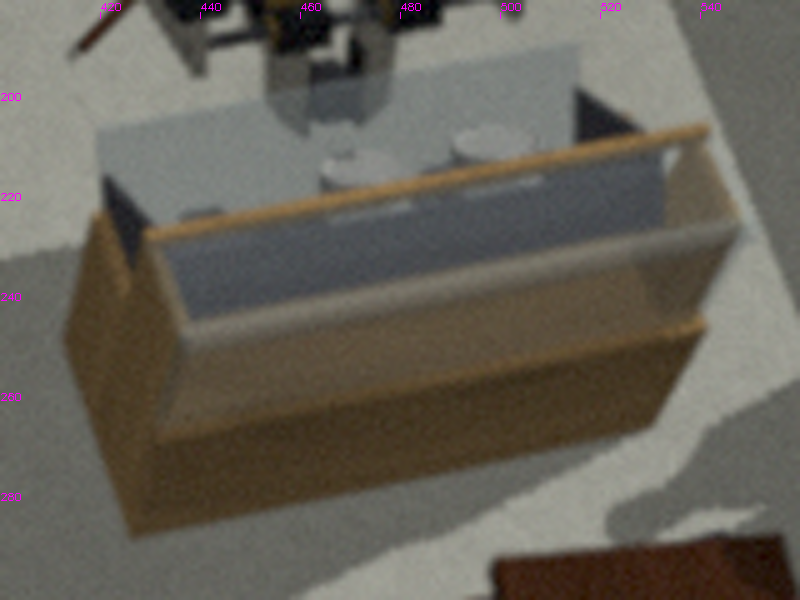

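step_arm(
  increments="0 0 0 -1.3 0 1.5 -1; 0 0 0 -2.5 0 3 -1; 0 0 0 -2.5 0 3 -1; 0 0 0 -2.5 0 3 -1",
)

```text
time: 14.68
tool_pos: [510.2, 264.8, 110.8]
tcp_rot: [-3.139, -0.37, 0.064]
contact_force: [-12.6, -7.3, 40.1]
grip_width: 25.6
```

```bash
python3 - <<'E'
from h import *
s=cam("scene","s10");crop(s,400,180,560,300,"s10c")
s=cam("side","d10");crop(s,200,90,320,190,"d10c")
E
```

```text
(no output)
```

View pics/s10c.png

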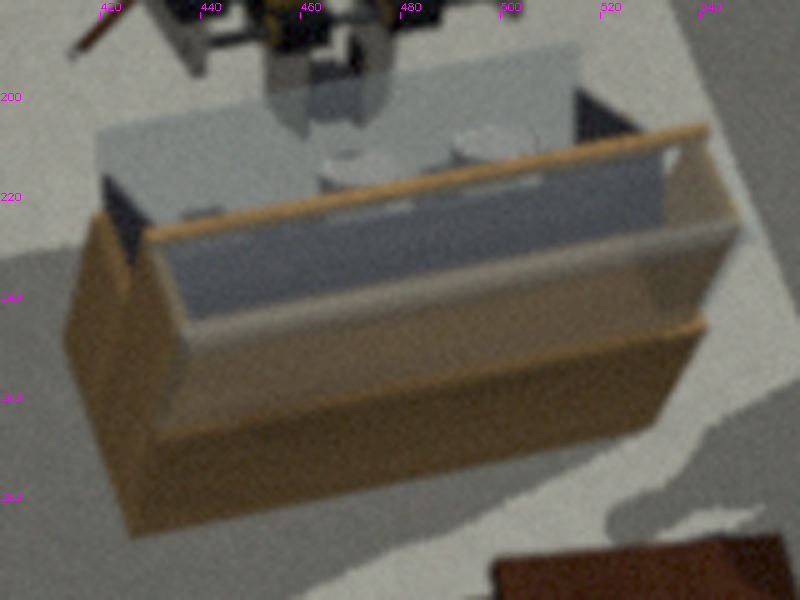

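View pics/d10c.png

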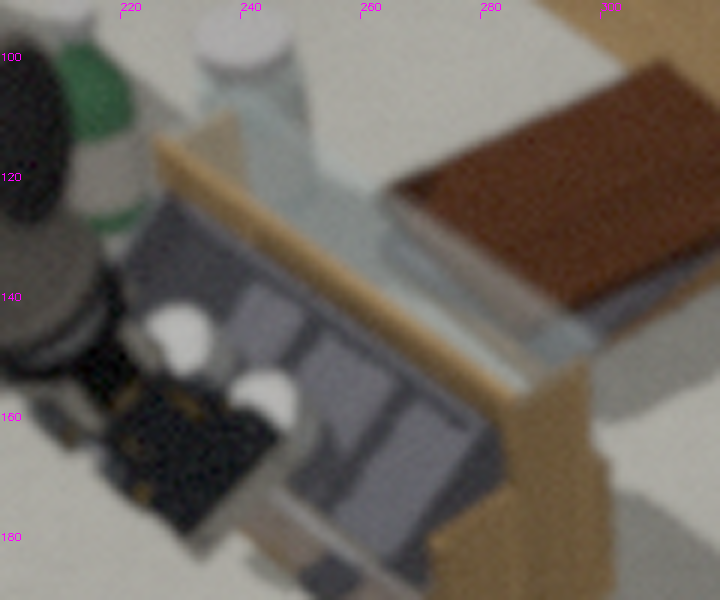

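```bash
cat >> h.py <<'E'
def tinpose(ylane,th=.62,t=.45,tipx=23,tipz=16.5,back=0):
    P=H+R.from_rotvec(-th*yr).apply(tipx*xr+ylane*yr+np.array([0,0,tipz]))
    Rt=R.from_rotvec(-t*yr)*R.from_euler('xyz',[np.pi,0,RY])
    return P-(22+back)*Rt.as_matrix()[:,2],Rt
E
python3 - <<'E'
from h import *
p0=get_obs();cur=(p0['tool_pos'],p0['tcp_rot'])
Rt=R.from_euler('xyz',cur[1]); up=(cur[0]-Rt.as_matrix()[:,2]*90,cur[1])
print(up)
print(inc(*tinpose(0,back=90)), tinpose(0,back=90)[0],tinpose(0)[0])
E
```

```text
(array([477.72696104, 262.52038846, 194.77277669]), array([-3.13948001, -0.36981314,  0.06363373]))
-0.002 0.080 0.000  49.4 -0.8 -79.3 [527.49451303 266.50785634 202.64287869] [566.56374978 268.97247982 121.60263948]
```

step_arm(
  increments="0 0 0 0 0 0 -0.2; 0 0 0 0 0 0 -0.2; 0 0 0 0 0 -50 -0.1; 0 0 0 0 0 -90 0.17; 0 0.08 0 30 0 -90 0.17; 0 0.08 0 51 -0.8 -80 0.17; 0 0.08 0 51 -0.8 -80 0.17; 0 0.08 0 51 -0.8 -80 0.17",
)

```text
time: 15.78
tool_pos: [525.7, 265.8, 196.0]
tcp_rot: [3.14, -0.435, 0.064]
contact_force: [-1.0, 0.8, 0.3]
grip_width: 53.7
```

```bash
python3 - <<'E'
from h import *
w=cam("wrist","w11");print(get_obs()['joint_positions'].round(2))
for back in (90,0):print(inc(*tinpose(0,back=back)))
pts=[]
for y in (0,73):
  for z in (32,4):
    P=H+R.from_rotvec(-.62*yr).apply(23*xr+y*yr+np.array([0,0,z])); pts.append(P)
pj=proj(w,pts);print(pj)
crop(w,0,0,640,480,"w11m",pj)
s=cam("scene","s11");crop(s,400,180,560,300,"s11c")
E
```

```text
[ 0.41  0.34  1.77 -0.25  0.63  2.09]
0.001 0.014 0.001  4.4 -0.5 -5.0
0.001 0.014 0.001  5.7 -0.5 85.0
[[322.02249474 251.39456166]
 [321.8877287  231.49858895]
 [205.90806815 251.37546171]
 [216.46409118 231.58757307]]
```

View pics/w11m.png

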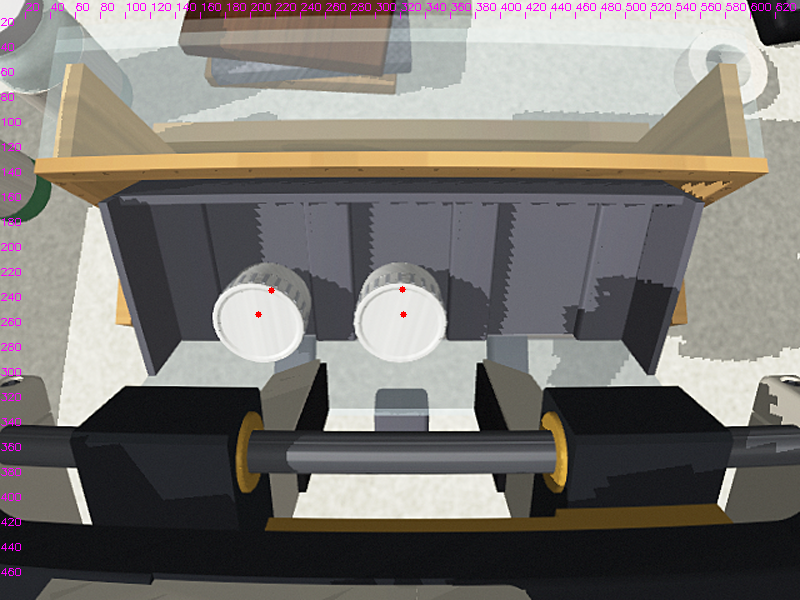

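View pics/s11c.png

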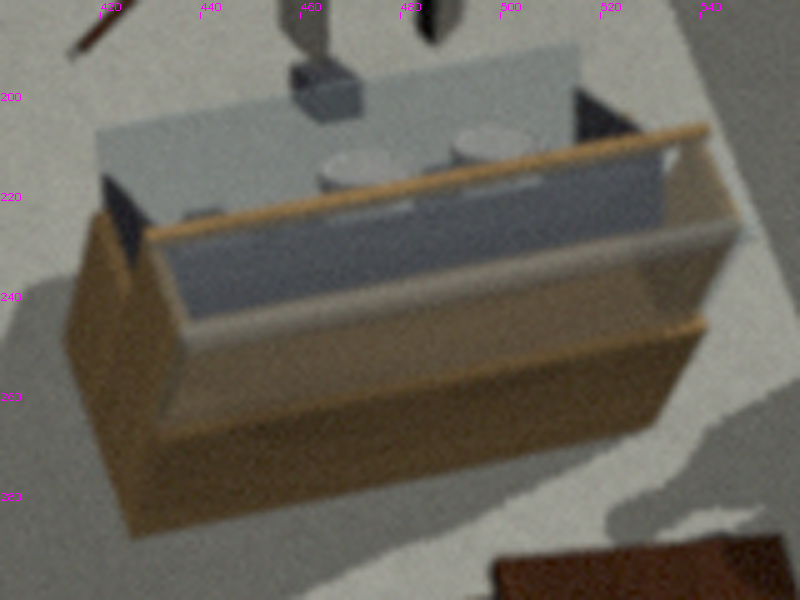

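step_arm(
  increments="0 0.014 0 3 -1 40 0.17; 0 0.014 0 3 -1 65 0.17; 0 0.014 0 3 -1 85 0.17; 0 0.014 0 3 -1 85 0.17; 0 0.014 0 3 -1 85 -1; 0 0.014 0 3 -1 85 -1; 0 0.014 0 3 -1 85 -1",
)

```text
time: 16.75
tool_pos: [564.9, 269.6, 121.7]
tcp_rot: [3.141, -0.452, 0.064]
contact_force: [-2.2, -0.5, 1.1]
grip_width: 45.5
```

```bash
python3 - <<'E'
from h import *
w=cam("wrist","w12")
print(inc(*tinpose(0)))
E
```

```text
-0.000 -0.002 0.001  1.4 0.8 0.8
```

View pics/w12.png

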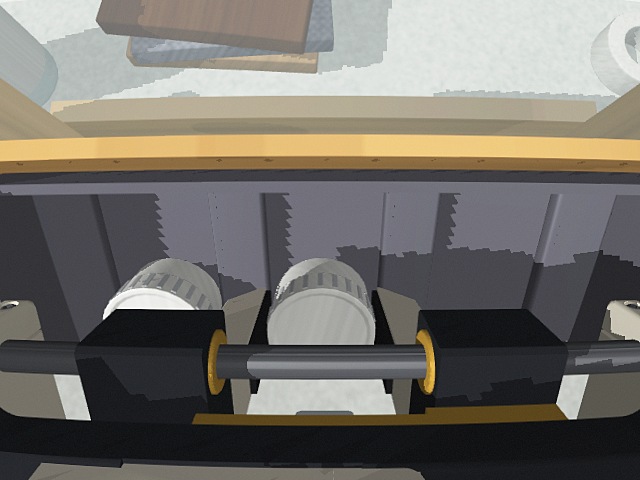

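```bash
cat >> h.py <<'E'
def plpose(tip,t=-.168,yaw=-.11):
    yt=np.array([-np.sin(yaw),np.cos(yaw),0])
    Rt=R.from_rotvec(-t*yt)*R.from_euler('xyz',[np.pi,0,yaw])
    return np.array(tip)-22*Rt.as_matrix()[:,2],Rt
E
python3 - <<'E'
from h import *
o=get_obs();R0=R.from_euler('xyz',o['tcp_rot']);p=o['tool_pos']-R0.as_matrix()[:,2]*110
print(p)
print(inc(*plpose([450,-252,230])))
E
```

```text
[516.95605245 266.60369861 220.67847135]
-0.025 -0.618 0.175  -73.0 514.0 -179.8
```

step_arm(
  increments="0 0 0 0 0 -20 -1; 0 0 0 0 0 -60 -1; 0 0 0 0 0 -110 -1; 0 0 0 0 0 -110 -1; 0 0 0 0 0 -110 -1",
)

```text
time: 17.42
tool_pos: [516.9, 266.4, 219.9]
tcp_rot: [3.141, -0.451, 0.064]
contact_force: [0.6, -0.3, -0.7]
grip_width: 45.0
```

```bash
python3 - <<'E'
from h import *
print(inc(*plpose([450,-252,230])))
E
```

```text
-0.024 -0.617 0.175  -72.6 513.8 -70.3
```

step_arm(
  increments="-0.024 -0.617 0.175 -72.6 513.8 -70.3 -1; -0.024 -0.617 0.175 -72.6 513.8 -70.3 -1; -0.024 -0.617 0.175 -72.6 513.8 -70.3 -1; -0.024 -0.617 0.175 -72.6 513.8 -70.3 -1; -0.024 -0.617 0.175 -72.6 513.8 -70.3 -1; -0.024 -0.617 0.175 -72.6 513.8 -70.3 -1; -0.024 -0.617 0.175 -72.6 513.8 -70.3 -1; -0.024 -0.617 0.175 -72.6 513.8 -70.3 -1; -0.024 -0.617 0.175 -72.6 513.8 -70.3 -1; -0.024 -0.617 0.175 -72.6 513.8 -70.3 -1; -0.024 -0.617 0.175 -72.6 513.8 -70.3 -1; -0.024 -0.617 0.175 -72.6 513.8 -70.3 -1",
)

```text
time: 18.92
tool_pos: [454.1, -251.1, 251.6]
tcp_rot: [-3.14, 0.168, -0.109]
contact_force: [0.3, 0.3, 0.4]
grip_width: 45.2
```

```bash
python3 - <<'E'
from h import *
w=cam("wrist","w13")
s=cam("scene","s13");crop(s,150,180,370,340,"s13c")
E
```

```text
(no output)
```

View pics/w13.png

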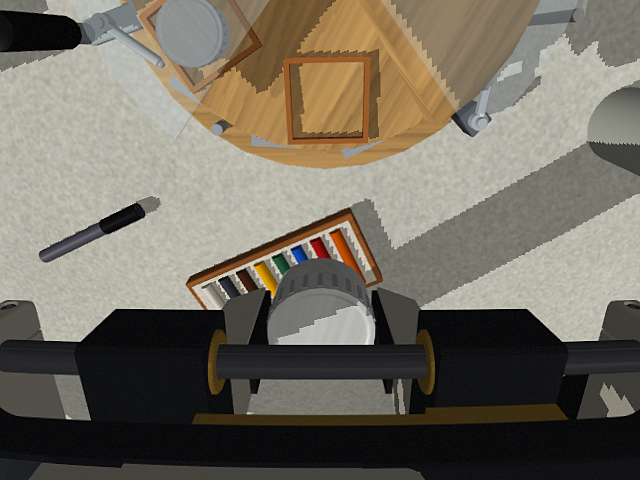

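View pics/s13c.png

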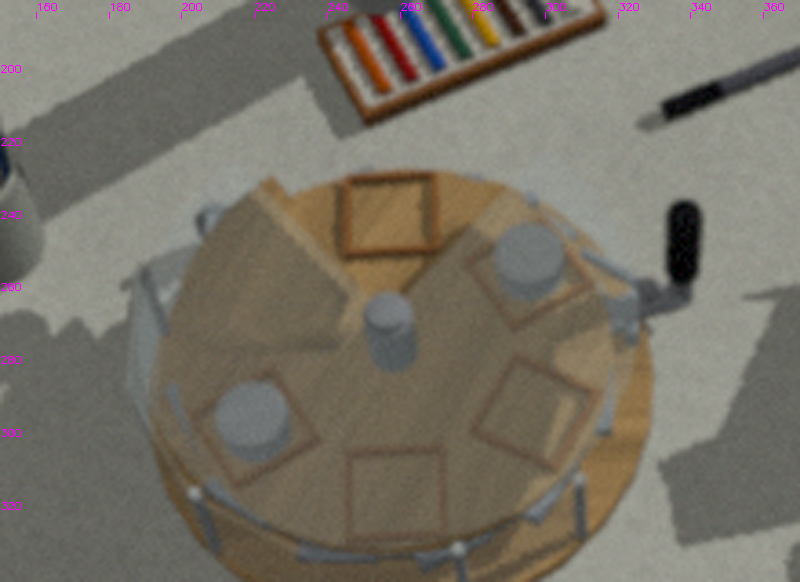

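```bash
python3 - <<'E'
from h import *
w=load("w13")
q=onz(w,[(285,58),(370.5,56),(368.5,144),(291,143)],63);print(q.round(1),q.mean(0), np.linalg.norm(np.diff(q,axis=0),axis=1))
o=get_obs();R0=R.from_euler('xyz',o['tcp_rot']).as_matrix();tip=o['tool_pos']+22*R0[:,2]
ux=np.array([np.cos(-.11),np.sin(-.11),0]);uy=np.array([-ux[1],ux[0],0])
a=np.linspace(0,2*np.pi,40)
m=[]
for zt in (28-12.5,-12.5):
  for dx in (0,):
    c=tip+ux*dx+[0,0,zt]
    m+=list(proj(w,c+23*np.cos(a)[:,None]*ux+23*np.sin(a)[:,None]*uy))
crop(w,200,220,440,400,"w13m",m); print(tip)
E
```

```text
[[ 552.6 -233.8   63. ]
 [ 547.2 -296.3   63. ]
 [ 482.5 -291.    63. ]
 [ 489.9 -229.4   63. ]] [ 518.06106646 -262.64993748   63.        ] [62.74956838 64.97065764 62.03991679]
[ 450.53173623 -250.87112372  230.25287086]
```

View pics/w13m.png

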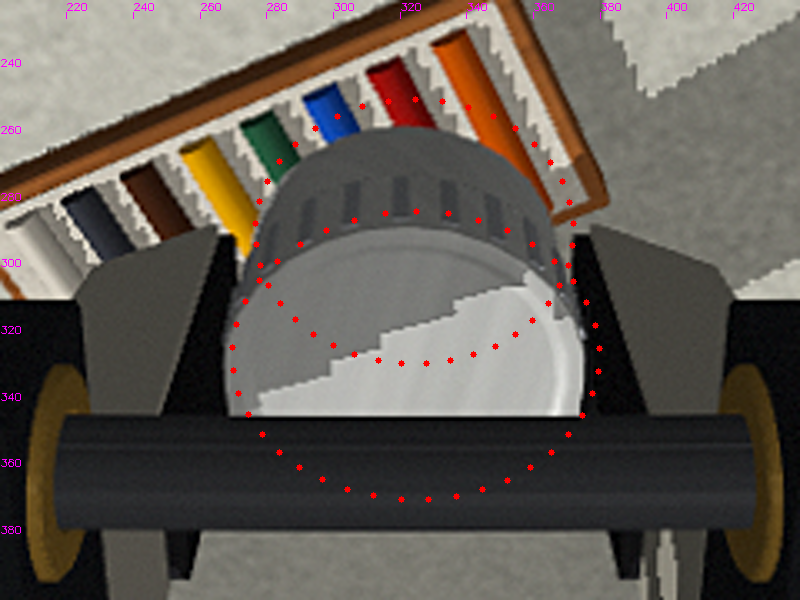

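```bash
python3 - <<'E'
from h import *
print(onz(load("s13"),[(150+390/3.636,180+213/3.636)],62))
for z in (120,85,72): print(inc(*plpose([521.3,-263.2,z],yaw=-.086)))
E
```

```text
[[ 522.1892695  -263.65622873   62.        ]]
-0.005 -0.001 -0.022  89.1 4.6 96.8
-0.005 -0.001 -0.022  94.9 4.6 131.3
-0.005 -0.001 -0.022  97.1 4.6 144.1
```

step_arm(
  increments="0 0 -0.022 89.5 4.6 97 -1; 0 0 -0.022 89.5 4.6 97 -1; 0 0 -0.022 89.5 4.6 97 -1; 0 0 -0.022 92 4.6 115 -1; 0 0 -0.022 95.4 4.6 131 -1; 0 0 -0.022 96.6 4.6 138 -1; 0 0 -0.022 97.6 4.6 144 -1; 0 0 -0.022 97.6 4.6 144 -1",
)

```text
time: 20.02
tool_pos: [525.2, -264.7, 94.0]
tcp_rot: [-3.137, 0.167, -0.088]
contact_force: [0.2, -0.2, -0.7]
grip_width: 45.1
```

```bash
python3 - <<'E'
from h import *
w=cam("wrist","w14")
s=cam("scene","s14");crop(s,200,200,320,290,"s14c")
o=get_obs();R0=R.from_euler('xyz',o['tcp_rot']).as_matrix();tip=o['tool_pos']+22*R0[:,2];print(tip)
E
```

```text
[ 521.79081687 -264.46897158   72.61501598]
```

View pics/w14.png

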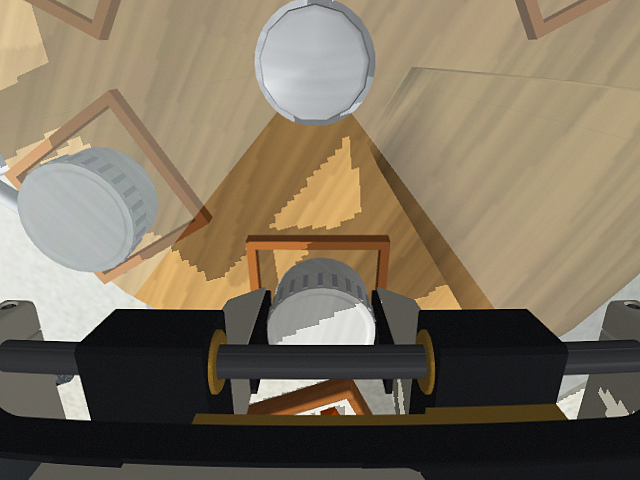

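View pics/s14c.png

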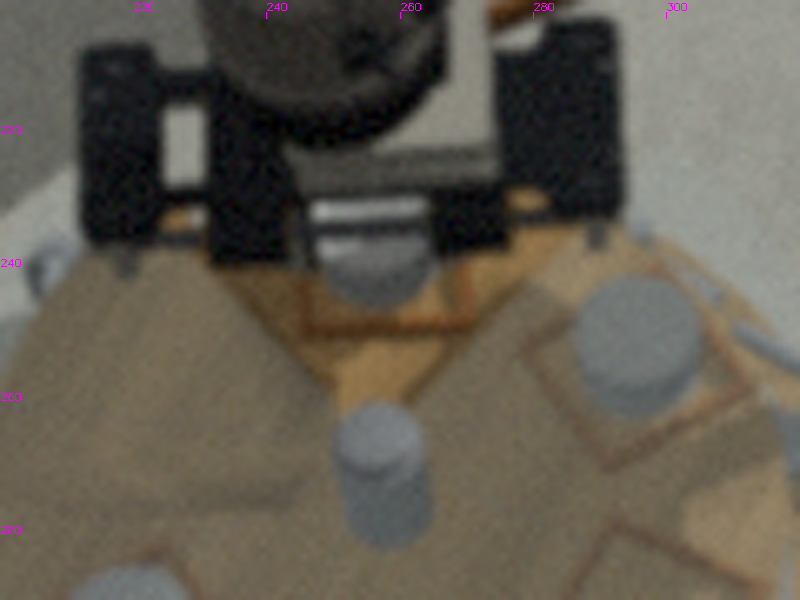

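step_arm(
  increments="0 0 0 0.35 0 2 -1; 0 0 0 0.6 0 3.5 -1; 0 0 0 0.6 0 3.5 -1",
)

```text
time: 20.5
tool_pos: [525.2, -264.7, 90.2]
tcp_rot: [-3.137, 0.167, -0.088]
contact_force: [-0.3, -0.6, -0.8]
grip_width: 45.4
```

step_arm(
  increments="0 0 0 0.15 0 1 -1; 0 0 0 0.15 0 1 -1",
)

```text
time: 20.75
tool_pos: [525.1, -264.7, 89.8]
tcp_rot: [-3.137, 0.167, -0.088]
contact_force: [-1.7, 1.5, 5.4]
grip_width: 45.1
```

step_arm(
  increments="0 0 0 0 0 0 0.1; 0 0 0 0 0 0 0.17; 0 0 0 0 0 0 0.17; 0 0 0 -1.7 0 -10 0.17; 0 0 0 -7 0 -40 0.17; 0 0 0 -17 0 -100 0.17; 0 0 0 -77 0 -140 0.17; 0 0 0 -77 0 -140 0.17",
)

```text
time: 21.75
tool_pos: [472.2, -261.1, 244.2]
tcp_rot: [-3.141, 0.162, -0.089]
contact_force: [0.2, 0.4, -0.4]
grip_width: 53.9
```

```bash
python3 - <<'E'
from h import *
w=cam("wrist","w15")
E
```

```text
(no output)
```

View pics/w15.png

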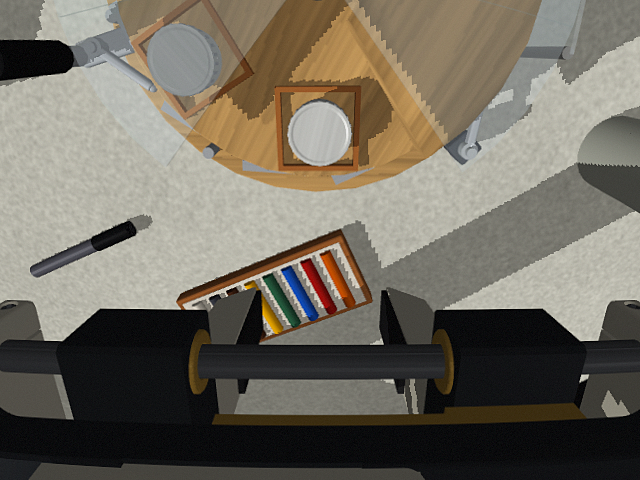

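```bash
python3 - <<'E'
from h import *
print(inc(*fist(1.57,200)));print(inc(*fist(1.57,102)))
E
```

```text
-0.009 0.163 -0.088  140.3 -202.3 21.0
-0.009 0.163 -0.088  156.2 -202.1 117.7
```

step_arm(
  increments="-0.009 0.163 -0.088 140 -202 21 -1; -0.009 0.163 -0.088 140 -202 21 -1; -0.009 0.163 -0.088 140 -202 21 -1; -0.009 0.163 -0.088 140 -202 21 -1; -0.009 0.163 -0.088 140 -202 21 -1; -0.009 0.163 -0.088 140 -202 21 -1; -0.009 0.163 -0.088 148 -202 70 -1; -0.009 0.163 -0.088 156 -202 118 -1; -0.009 0.163 -0.088 156 -202 118 -1",
)

```text
time: 22.92
tool_pos: [621.4, -71.6, 95.2]
tcp_rot: [-3.137, 0.012, -0.002]
contact_force: [-0.6, 0.7, 0.3]
grip_width: 0.1
```

```bash
python3 - <<'E'
from h import *
print(inc(*fist(1.57,102)))
E
```

```text
-0.005 0.012 -0.002  3.2 -0.2 -6.9
```

step_arm(
  increments="0 0.012 0 3 0 -7 -1; 0 0.012 -0.1 -17 1 -7 -1; 0 0.012 -0.2 -36.7 4 -7 -1; 0 0.012 -0.3 -56 9 -7 -1; 0 0.012 -0.4 -75 16 -7 -1; 0 0.012 -0.5 -93 24.5 -7 -1; 0 0.012 -0.58 -106.6 32.7 -7 -1; 0 0.012 -0.63 -114.8 38.4 -7 -1; 0 0.012 -0.66 -119.6 42 -7 -1; 0 0.012 -0.66 -119.6 42 -7 -1",
)

```text
time: 24.18
tool_pos: [508.1, -111.5, 109.7]
tcp_rot: [3.137, -0.019, 0.658]
contact_force: [7.5, 13.6, -1.1]
grip_width: 0.3
```

```bash
python3 - <<'E'
from h import *
print(inc(*fist(2.235,102)))
E
```

```text
0.004 -0.019 -0.006  -7.1 -2.2 7.6
```

step_arm(
  increments="0.004 -0.019 -0.006 -3 -1 7 -1; 0.004 -0.019 -0.006 -4 -1 7 -1",
)

```text
time: 24.42
tool_pos: [508.1, -113.2, 104.5]
tcp_rot: [3.135, -0.005, 0.664]
contact_force: [15.5, 17.7, 5.7]
grip_width: 0.4
```

```bash
python3 - <<'E'
from h import *
print(inc(*fist(2.235,102)))
s=cam("scene","s16");crop(s,170,190,370,340,"s16c")
E
```

```text
0.007 -0.005 -0.000  -5.9 -3.6 2.4
```

View pics/s16c.png

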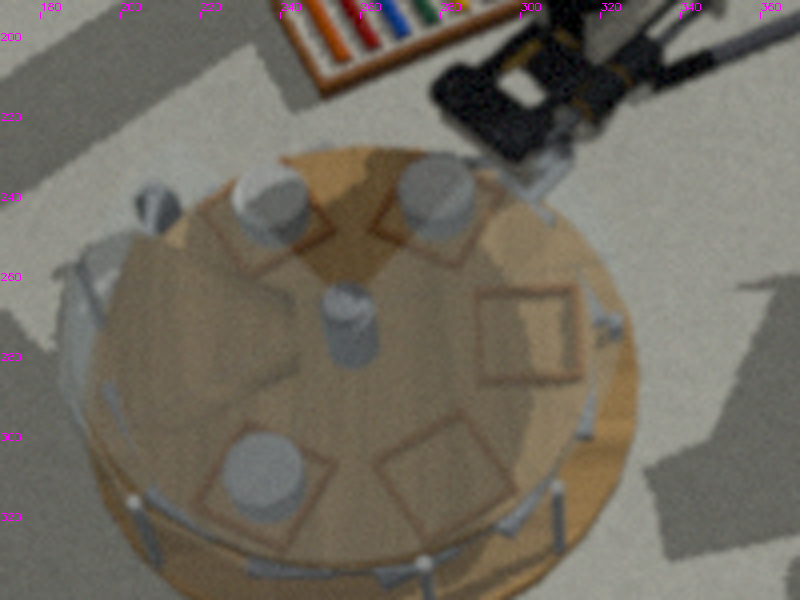

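step_arm(
  increments="0 0 0.24 47.5 5.7 0 -1; 0 0 0.44 85.2 19 0 -1; 0 0 0.66 122.2 43.2 0 -1; 0 0 0.66 122.2 43.2 0 -1; 0 0 0.66 122.2 43.2 0 -1; 0 0 0.57 107.9 31.6 0 -1; 0 0 0.47 90.6 21.7 0 -1; 0 0 0.37 72.3 13.5 0 -1; 0 0 0.27 53.3 7.2 0 -1; 0 0 0.17 33.8 2.9 0 -1; 0 0 0.09 18 0.8 0 -1; 0 0 0.04 8 0.2 0 -1; 0 0 0 0 0 0 -1; 0 0 0 0 0 0 -1",
)

```text
time: 26.22
tool_pos: [505.3, -111.8, 101.0]
tcp_rot: [-3.141, -0.003, 0.666]
contact_force: [18.9, 19.4, -9.8]
grip_width: 0.3
```

step_arm(
  increments="0 0 0.24 47.5 5.7 0 -1; 0 0 0.44 85.2 19 0 -1; 0 0 0.66 122.2 43.2 0 -1; 0 0 0.66 122.2 43.2 0 -1; 0 0 0.66 122.2 43.2 0 -1; 0 0 0.57 107.9 31.6 0 -1; 0 0 0.47 90.6 21.7 0 -1; 0 0 0.37 72.3 13.5 0 -1; 0 0 0.27 53.3 7.2 0 -1; 0 0 0.17 33.8 2.9 0 -1; 0 0 0.09 18 0.8 0 -1; 0 0 0.04 8 0.2 0 -1; 0 0 0 0 0 0 -1; 0 0 0 0 0 0 -1",
)

```text
time: 27.98
tool_pos: [504.9, -111.6, 100.3]
tcp_rot: [-3.141, -0.003, 0.667]
contact_force: [20.6, 18.7, -10.0]
grip_width: 0.6
```

step_arm(
  increments="0 0 0.24 47.5 5.7 0 -1; 0 0 0.44 85.2 19 0 -1; 0 0 0.66 122.2 43.2 0 -1; 0 0 0.66 122.2 43.2 0 -1; 0 0 0.66 122.2 43.2 0 -1; 0 0 0.57 107.9 31.6 0 -1; 0 0 0.47 90.6 21.7 0 -1; 0 0 0.37 72.3 13.5 0 -1; 0 0 0.27 53.3 7.2 0 -1; 0 0 0.17 33.8 2.9 0 -1; 0 0 0.09 18 0.8 0 -1; 0 0 0.04 8 0.2 0 -1; 0 0 0 0 0 0 -1; 0 0 0 0 0 0 -1",
)

```text
time: 29.72
tool_pos: [504.7, -111.5, 100.0]
tcp_rot: [-3.14, -0.002, 0.668]
contact_force: [20.8, 20.4, -10.2]
grip_width: 0.6
```

```bash
python3 - <<'E'
from h import *
print(inc(*fist(2.235,102)))
s=cam("scene","s17");crop(s,170,190,370,340,"s17c")
E
```

```text
-0.001 -0.002 0.004  -4.3 -0.1 -2.0
```

View pics/s17c.png

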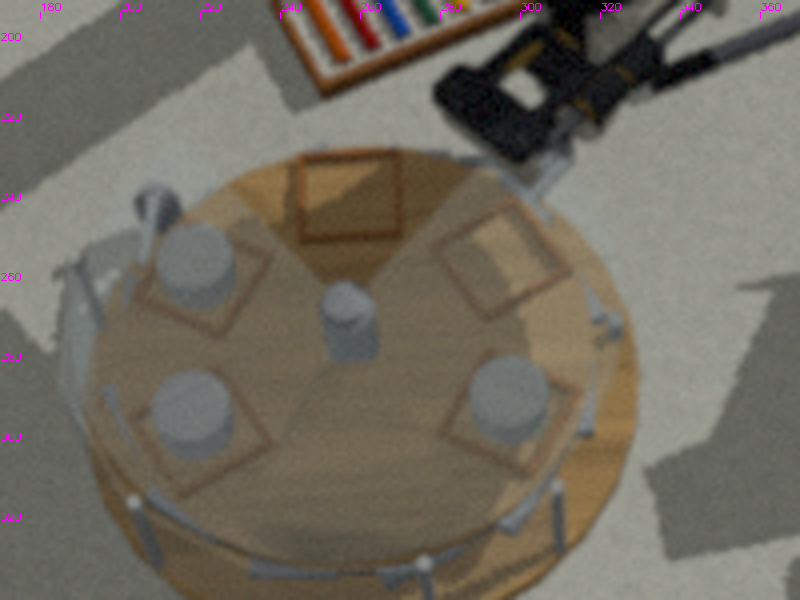

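step_arm(
  increments="0 0 0.24 47.5 5.7 0 -1; 0 0 0.44 85.2 19 0 -1; 0 0 0.66 122.2 43.2 0 -1; 0 0 0.66 122.2 43.2 0 -1; 0 0 0.66 122.2 43.2 -60 -1; 0 0 0.66 122.2 43.2 -120 0; 0 0 0.66 122.2 43.2 -160 0.17;  0 0 0.66 122.2 43.2 -160 0.17",
)

```text
time: 30.78
tool_pos: [626.1, -73.2, 262.7]
tcp_rot: [3.138, 0.002, 0.009]
contact_force: [-0.4, 0.2, -0.5]
grip_width: 25.8
```

```bash
python3 - <<'E'
from h import *
print(inc(*tinpose(73,back=110)),tinpose(73,back=110)[0])
E
```

```text
0.016 0.452 -0.052  -108.1 -413.2 40.7 [514.21650206 338.81534165 220.65182074]
```

step_arm(
  increments="0.016 0.452 -0.052 -108 -413 40.7 0.17; 0.016 0.452 -0.052 -108 -413 40.7 0.17; 0.016 0.452 -0.052 -108 -413 40.7 0.17; 0.016 0.452 -0.052 -108 -413 40.7 0.17; 0.016 0.452 -0.052 -108 -413 40.7 0.17; 0.016 0.452 -0.052 -108 -413 40.7 0.17; 0.016 0.452 -0.052 -108 -413 40.7 0.17; 0.016 0.452 -0.052 -108 -413 40.7 0.17; 0.016 0.452 -0.052 -108 -413 40.7 0.17; 0.016 0.452 -0.052 -108 -413 40.7 0.17; 0.016 0.452 -0.052 -108 -413 40.7 0.17; 0.016 0.452 -0.052 -108 -413 40.7 0.17",
)

```text
time: 32.28
tool_pos: [515.2, 338.8, 217.5]
tcp_rot: [-3.139, -0.442, 0.057]
contact_force: [-0.2, -0.1, 0.2]
grip_width: 53.6
```

```bash
python3 - <<'E'
from h import *
w=cam("wrist","w18");print(get_obs()['joint_positions'].round(2))
for back in (50,0):print(inc(*tinpose(73,back=back)))
pts=[]
for y in (73,):
  for z in (32,4):
    pts.append(H+R.from_rotvec(-.62*yr).apply(23*xr+y*yr+np.array([0,0,z])))
pj=proj(w,pts);print(pj); crop(w,0,0,640,480,"w18m",pj)
E
```

```text
[ 0.56  0.37  1.65 -0.3   0.74  2.25]
-0.000 0.008 -0.005  1.1 0.2 56.7
-0.000 0.008 -0.005  1.4 0.2 106.7
[[322.85682492 247.34093596]
 [322.66414141 229.57062731]]
```

View pics/w18m.png

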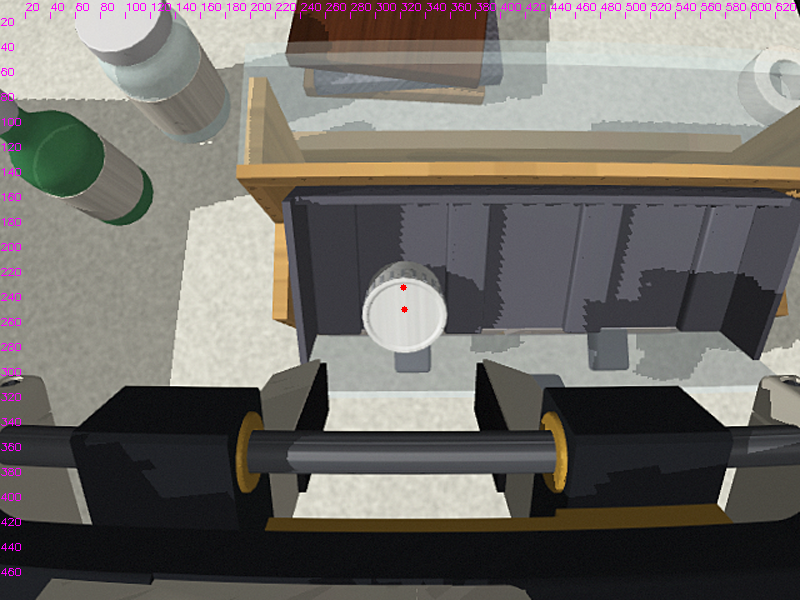

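step_arm(
  increments="0 0.008 -0.005 -3 0 57 0.17; 0 0.008 -0.005 -3 0 80 0.17; 0 0.008 -0.005 -3 0 106 0.17; 0 0.008 -0.005 -3 0 106 0.17; 0 0.008 -0.005 -3 0 106 -1; 0 0.008 -0.005 -3 0 106 -1; 0 0.008 -0.005 -3 0 106 -1; 0 0.008 -0.005 -3 0 106 -1",
)

```text
time: 33.33
tool_pos: [557.3, 342.7, 120.9]
tcp_rot: [-3.141, -0.451, 0.064]
contact_force: [-1.8, -0.6, 4.2]
grip_width: 45.0
```

```bash
python3 - <<'E'
from h import *
print(inc(*tinpose(73)))
E
```

```text
-0.001 -0.001 0.001  4.5 1.2 1.4
```

step_arm(
  increments="0 0 0 0 0 -20 -1; 0 0 0 0 0 -60 -1; 0 0 0 0 0 -110 -1; 0 0 0 0 0 -110 -1; 0 0 0 0 0 -110 -1",
)

```text
time: 33.95
tool_pos: [508.9, 339.4, 219.5]
tcp_rot: [-3.141, -0.45, 0.064]
contact_force: [-0.1, -0.1, -1.7]
grip_width: 45.5
```

```bash
python3 - <<'E'
from h import *
print(inc(*plpose([450,-254,230],yaw=-.086)))
w=cam("wrist","w19")
E
```

```text
-0.022 -0.617 0.151  -69.8 588.9 -69.9
```

View pics/w19.png

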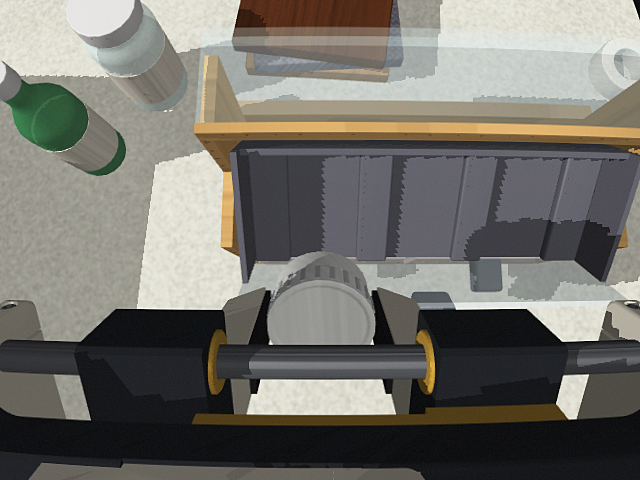

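step_arm(
  increments="-0.022 -0.617 0.151 -69.8 588.9 -69.9 -1; -0.022 -0.617 0.151 -69.8 588.9 -69.9 -1; -0.022 -0.617 0.151 -69.8 588.9 -69.9 -1; -0.022 -0.617 0.151 -69.8 588.9 -69.9 -1; -0.022 -0.617 0.151 -69.8 588.9 -69.9 -1; -0.022 -0.617 0.151 -69.8 588.9 -69.9 -1; -0.022 -0.617 0.151 -69.8 588.9 -69.9 -1; -0.022 -0.617 0.151 -69.8 588.9 -69.9 -1; -0.022 -0.617 0.151 -69.8 588.9 -69.9 -1; -0.022 -0.617 0.151 -69.8 588.9 -69.9 -1; -0.022 -0.617 0.151 -69.8 588.9 -69.9 -1; -0.022 -0.617 0.151 -69.8 588.9 -69.9 -1; -0.022 -0.617 0.151 -69.8 588.9 -69.9 -1",
)

```text
time: 35.62
tool_pos: [454.2, -253.1, 251.1]
tcp_rot: [-3.141, 0.169, -0.085]
contact_force: [0.5, 0.4, -0.3]
grip_width: 45.2
```

```bash
python3 - <<'E'
from h import *
w=cam("wrist","w20")
o=get_obs();R0=R.from_euler('xyz',o['tcp_rot']).as_matrix();tip=o['tool_pos']+22*R0[:,2];print(tip)
ux=np.array([np.cos(-.086),np.sin(-.086),0]);uy=np.array([-ux[1],ux[0],0])
a=np.linspace(0,2*np.pi,40);m=[]
for zt in (28-12.5,-12.5):
    c=tip+[0,0,zt]; m+=list(proj(w,c+23*np.cos(a)[:,None]*ux+23*np.sin(a)[:,None]*uy))
crop(w,200,220,440,400,"w20m",m)
E
```

```text
[ 450.57369547 -252.78853605  229.60889179]
```

View pics/w20.png

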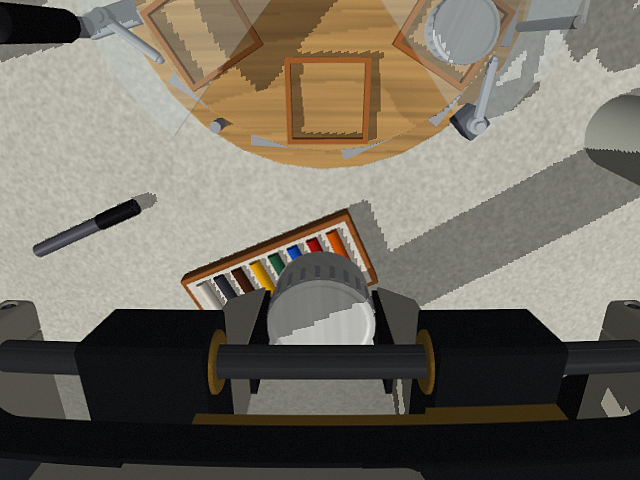

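View pics/w20m.png

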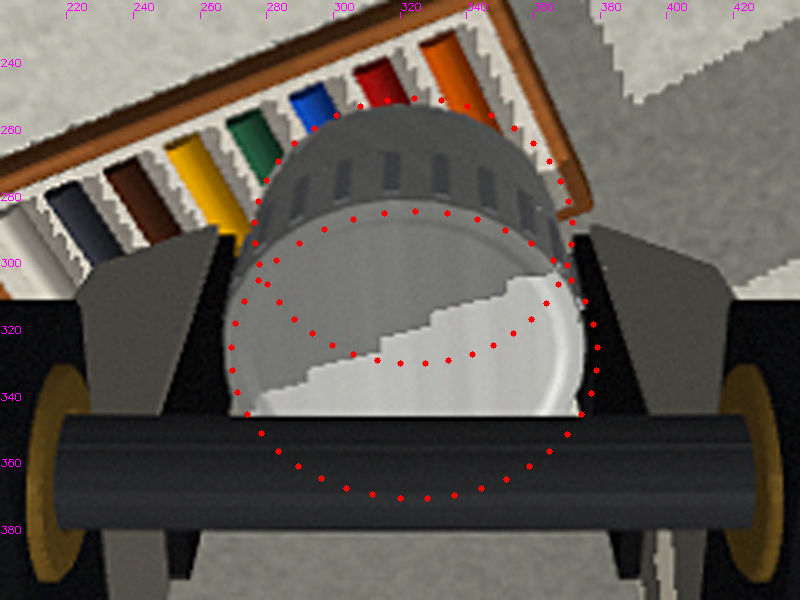

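```bash
python3 - <<'E'
from h import *
w=load("w20")
print(onz(w,[(287,58),(371.5,56),(369,144),(292,143)],63).mean(0))
t=load("w15");print('placed tin1 top',onz(t,[(320,133)],84))
for z in (120,85,72): print(inc(*plpose([519.8,-263.4,z],yaw=-.086)))
E
```

```text
[ 518.21291779 -264.03219178   63.        ]
placed tin1 top [[ 519.87203771 -263.3434136    84.        ]]
-0.000 0.001 0.001  87.3 4.8 96.3
-0.000 0.001 0.001  93.1 4.8 130.8
-0.000 0.001 0.001  95.3 4.8 143.6
```

step_arm(
  increments="0 0 0 87.3 4.8 96 -1; 0 0 0 87.3 4.8 96 -1; 0 0 0 87.3 4.8 96 -1; 0 0 0 90 4.8 114 -1; 0 0 0 93 4.8 131 -1; 0 0 0 94.5 4.8 138 -1; 0 0 0 95.3 4.8 143.5 -1; 0 0 0 95.3 4.8 143.5 -1; 0 0 0 95.6 4.8 145.5 -1",
)

```text
time: 36.8
tool_pos: [523.6, -265.3, 92.7]
tcp_rot: [3.141, 0.167, -0.086]
contact_force: [-0.3, 0.1, -1.0]
grip_width: 45.1
```

```bash
python3 - <<'E'
from h import *
w=cam("wrist","w21");o=get_obs();R0=R.from_euler('xyz',o['tcp_rot']).as_matrix();tip=o['tool_pos']+22*R0[:,2];print(tip)
E
```

```text
[ 519.73182145 -264.87986673   70.56077394]
```

View pics/w21.png

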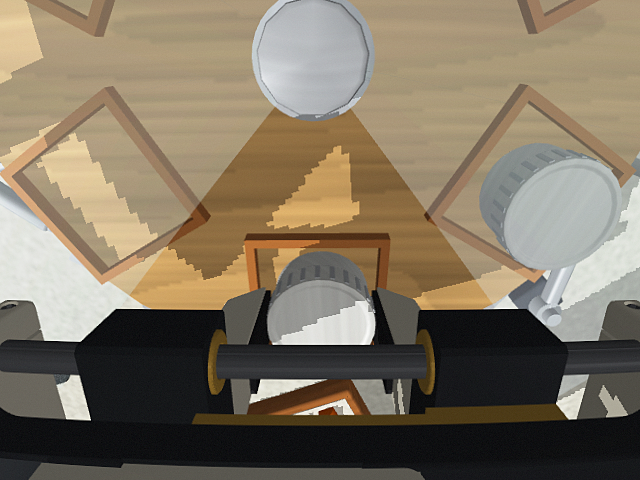

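step_arm(
  increments="0 0 0 -0.8 0 1.5 -1; 0 0 0 -0.6 0 2.2 -1; 0 0 0 -0.6 0 2.2 -1",
)

```text
time: 37.22
tool_pos: [522.5, -265.1, 91.0]
tcp_rot: [3.141, 0.167, -0.086]
contact_force: [-1.6, 1.4, 6.1]
grip_width: 45.2
```

step_arm(
  increments="0 0 0 0.15 0 1 -1; 0 0 0 0.15 0 1 -1",
)

```text
time: 37.48
tool_pos: [522.4, -265.1, 90.9]
tcp_rot: [3.141, 0.167, -0.086]
contact_force: [-2.8, 0.9, 11.3]
grip_width: 45.3
```

step_arm(
  increments="0 0 0 0 0 -1 0.1; 0 0 0 0 0 -1 0.17; 0 0 0 0 0 -1 0.17; 0 0 0 -1.7 0 -10 0.17; 0 0 0 -7 0 -40 0.17; 0 0 0 -17 0 -100 0.17; 0 0 0 -77 0 -140 0.17; 0 0 0 -77 0 -140 0.17",
)

```text
time: 38.48
tool_pos: [469.4, -260.8, 243.8]
tcp_rot: [3.138, 0.163, -0.087]
contact_force: [0.1, -1.0, -0.4]
grip_width: 53.5
```

```bash
python3 - <<'E'
from h import *
w=cam("wrist","w22");d=cam("side","d22");crop(d,300,190,460,330,"d22c")
print(inc(*fist(1.57,200)));print(inc(*fist(1.57,102)))
E
```

```text
-0.006 0.166 -0.086  142.6 -201.9 17.5
-0.006 0.166 -0.086  158.8 -202.0 114.1
```

View pics/w22.png

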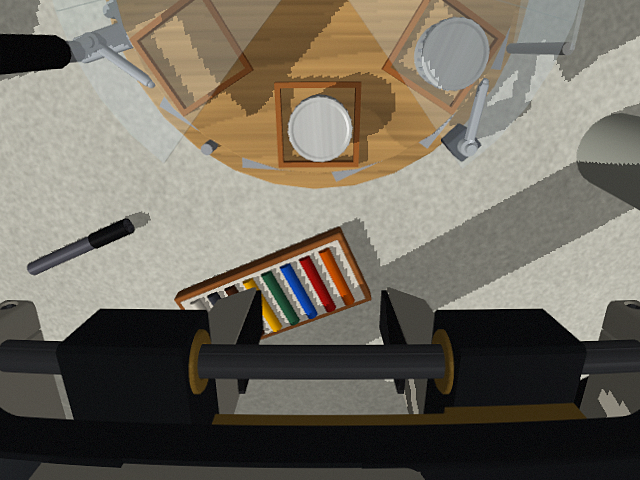

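View pics/d22c.png

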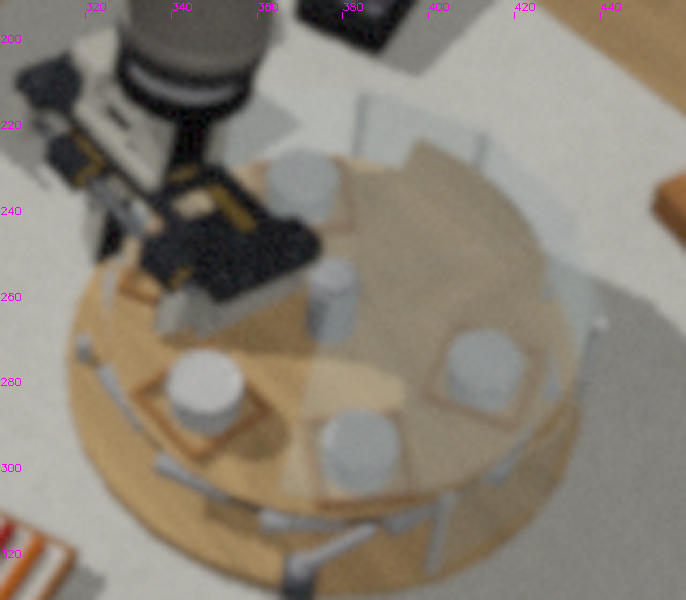

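step_arm(
  increments="-0.006 0.166 -0.086 142 -202 17 -1; -0.006 0.166 -0.086 142 -202 17 -1; -0.006 0.166 -0.086 142 -202 17 -1; -0.006 0.166 -0.086 142 -202 17 -1; -0.006 0.166 -0.086 142 -202 17 -1; -0.006 0.166 -0.086 142 -202 17 -1; -0.006 0.166 -0.086 150 -202 66 -1; -0.006 0.166 -0.086 158 -202 110 -1; -0.006 0.166 -0.086 158 -202 110 -1; -0.006 0.166 -0.086 158 -202 110 -1",
)

```text
time: 39.83
tool_pos: [625.1, -72.2, 106.8]
tcp_rot: [-3.141, -0.0, -0.001]
contact_force: [0.0, -0.3, 0.4]
grip_width: 0.5
```

```bash
python3 - <<'E'
from h import *
print(inc(*fist(1.57,102)))
E
```

```text
-0.001 -0.000 -0.001  -0.4 -0.7 4.8
```

step_arm(
  increments="0 0 0 0 0 4 -1; 0 0 -0.1 -20 1 4 -1; 0 0 -0.2 -39.7 4 4 -1; 0 0 -0.3 -59 9 4 -1; 0 0 -0.4 -78 16 4 -1; 0 0 -0.5 -96 24.5 4 -1; 0 0 -0.58 -109.6 32.7 4 -1; 0 0 -0.63 -117.8 38.4 4 -1; 0 0 -0.665 -123.5 42.5 4 -1; 0 0 -0.665 -123.5 42.5 4 -1",
)

```text
time: 41.08
tool_pos: [505.2, -111.0, 103.0]
tcp_rot: [3.139, -0.01, 0.663]
contact_force: [17.5, 18.8, -7.7]
grip_width: 0.6
```

step_arm(
  increments="0 0 0.24 47.5 5.7 0 -1; 0 0 0.44 85.2 19 0 -1; 0 0 0.66 122.2 43.2 0 -1; 0 0 0.66 122.2 43.2 0 -1; 0 0 0.66 122.2 43.2 0 -1; 0 0 0.57 107.9 31.6 0 -1; 0 0 0.47 90.6 21.7 0 -1; 0 0 0.37 72.3 13.5 0 -1; 0 0 0.27 53.3 7.2 0 -1; 0 0 0.17 33.8 2.9 0 -1; 0 0 0.09 18 0.8 0 -1; 0 0 0.04 8 0.2 0 -1; 0 0 0 0 0 0 -1; 0 0 0 0 0 0 -1",
)

```text
time: 42.82
tool_pos: [504.5, -110.6, 102.5]
tcp_rot: [3.14, -0.01, 0.665]
contact_force: [19.8, 19.7, -8.9]
grip_width: 0.3
```

step_arm(
  increments="0 0 0.24 47.5 5.7 0 -1; 0 0 0.44 85.2 19 0 -1; 0 0 0.66 122.2 43.2 0 -1; 0 0 0.66 122.2 43.2 0 -1; 0 0 0.66 122.2 43.2 0 -1; 0 0 0.57 107.9 31.6 0 -1; 0 0 0.47 90.6 21.7 0 -1; 0 0 0.37 72.3 13.5 0 -1; 0 0 0.27 53.3 7.2 0 -1; 0 0 0.17 33.8 2.9 0 -1; 0 0 0.09 18 0.8 0 -1; 0 0 0.04 8 0.2 0 -1; 0 0 0 0 0 0 -1; 0 0 0 0 0 0 -1",
)

```text
time: 44.58
tool_pos: [504.3, -110.6, 102.3]
tcp_rot: [3.141, -0.01, 0.667]
contact_force: [20.2, 19.8, -8.6]
grip_width: 0.3
```

step_arm(
  increments="0 0 0.24 47.5 5.7 0 -1; 0 0 0.44 85.2 19 0 -1; 0 0 0.66 122.2 43.2 0 -1; 0 0 0.66 122.2 43.2 0 -1; 0 0 0.66 122.2 43.2 0 -1; 0 0 0.57 107.9 31.6 0 -1; 0 0 0.47 90.6 21.7 0 -1; 0 0 0.37 72.3 13.5 0 -1; 0 0 0.27 53.3 7.2 0 -1; 0 0 0.17 33.8 2.9 0 -1; 0 0 0.09 18 0.8 0 -1; 0 0 0.04 8 0.2 0 -1; 0 0 0 0 0 0 -1; 0 0 0 0 0 0 -1",
)

```text
time: 46.32
tool_pos: [504.2, -110.5, 102.2]
tcp_rot: [3.141, -0.01, 0.667]
contact_force: [20.6, 21.0, -10.0]
grip_width: 0.5
```

```bash
python3 - <<'E'
from h import *
print(inc(*fist(2.235,102)))
s=cam("scene","s23");crop(s,170,190,370,340,"s23c")
E
```

```text
0.001 -0.010 0.003  -4.5 0.9 0.1
```

View pics/s23c.png

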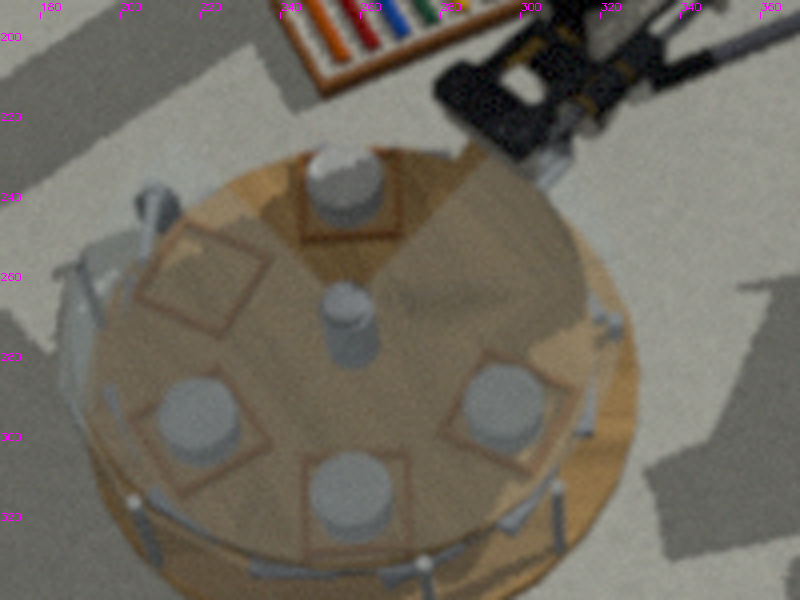

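Nest 5 is at the opening and the four tins are seated; two more strokes.

step_arm(
  increments="0 0 0.24 47.5 5.7 0 -1; 0 0 0.44 85.2 19 0 -1; 0 0 0.66 122.2 43.2 0 -1; 0 0 0.66 122.2 43.2 0 -1; 0 0 0.66 122.2 43.2 0 -1; 0 0 0.57 107.9 31.6 0 -1; 0 0 0.47 90.6 21.7 0 -1; 0 0 0.37 72.3 13.5 0 -1; 0 0 0.27 53.3 7.2 0 -1; 0 0 0.17 33.8 2.9 0 -1; 0 0 0.09 18 0.8 0 -1; 0 0 0.04 8 0.2 0 -1; 0 0 0 0 0 0 -1; 0 0 0 0 0 0 -1",
)

```text
time: 48.12
tool_pos: [504.1, -110.5, 102.1]
tcp_rot: [3.141, -0.01, 0.668]
contact_force: [21.2, 20.5, -9.2]
grip_width: 0.5
```

step_arm(
  increments="0 0 0.24 47.5 5.7 0 -1; 0 0 0.44 85.2 19 0 -1; 0 0 0.66 122.2 43.2 0 -1; 0 0 0.66 122.2 43.2 0 -1; 0 0 0.66 122.2 43.2 0 -1; 0 0 0.57 107.9 31.6 0 -1; 0 0 0.47 90.6 21.7 0 -1; 0 0 0.37 72.3 13.5 0 -1; 0 0 0.27 53.3 7.2 0 -1; 0 0 0.17 33.8 2.9 0 -1; 0 0 0.09 18 0.8 0 -1; 0 0 0.04 8 0.2 0 -1; 0 0 0 0 0 0 -1; 0 0 0 0 0 0 -1",
)

```text
time: 49.88
tool_pos: [504.1, -110.5, 102.1]
tcp_rot: [3.141, -0.01, 0.668]
contact_force: [21.7, 20.4, -8.3]
grip_width: 0.4
```

step_arm(
  increments="0 0 0.24 47.5 5.7 0 -1; 0 0 0.44 85.2 19 0 -1; 0 0 0.66 122.2 43.2 0 -1; 0 0 0.66 122.2 43.2 0 -1; 0 0 0.66 122.2 43.2 -60 -1; 0 0 0.66 122.2 43.2 -120 -1; 0 0 0.66 122.2 43.2 -160 -1;  0 0 0.66 122.2 43.2 -160 -1",
)

```text
time: 50.88
tool_pos: [624.4, -73.0, 265.6]
tcp_rot: [3.141, -0.006, 0.009]
contact_force: [0.8, -0.2, -0.8]
grip_width: 0.4
```

```bash
python3 - <<'E'
from h import *
print(inc([470,262,240],[np.pi,0,.063]))
s=cam("scene","s24");crop(s,170,190,370,340,"s24c")
E
```

```text
0.001 -0.006 -0.054  -151.6 -336.3 24.6
```

View pics/s24c.png

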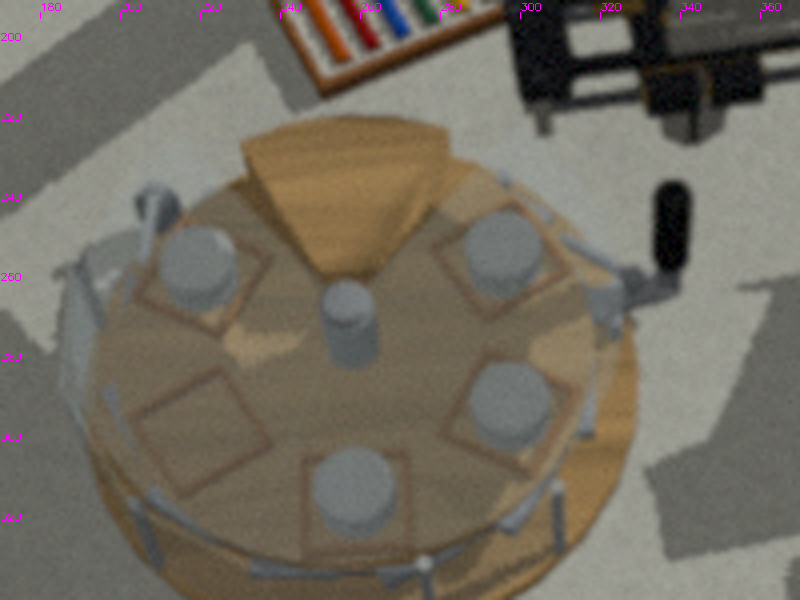

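```bash
python3 - <<'E'
from h import *
p,r=knobpose(.62,.36); up=p-90*r.as_matrix()[:,2]
print(p,up,inc(up,r))
E
```

```text
[509.8640421  264.39367707 110.13857008] [478.22225824 262.39760318 194.36928421] 0.009 0.359 -0.054  -142.6 -336.2 68.5
```

step_arm(
  increments="0 0 -0.054 -142.6 -336 10 -0.1; 0 0 -0.054 -142.6 -336 10 -0.1; 0 0 -0.054 -142.6 -336 10 -0.1; 0 0 -0.054 -142.6 -336 10 -0.1; 0 0 -0.054 -142.6 -336 10 -0.1; 0 0 -0.054 -142.6 -336 10 -0.1; 0.009 0.359 -0.054 -142.6 -336.2 68.5 -0.1; 0.009 0.359 -0.054 -142.6 -336.2 68.5 -0.1; 0.009 0.359 -0.054 -142.6 -336.2 68.5 -0.1; 0.009 0.359 -0.054 -142.6 -336.2 68.5 -0.1; 0.009 0.359 -0.054 -142.6 -336.2 68.5 -0.1",
)

```text
time: 52.3
tool_pos: [479.7, 263.0, 193.1]
tcp_rot: [-3.141, -0.356, 0.06]
contact_force: [0.1, -0.0, -0.4]
grip_width: 41.2
```

```bash
python3 - <<'E'
from h import *
w=cam("wrist","w25")
p,r=knobpose(.62,.36)
print(inc(p,r))
E
```

```text
0.001 0.003 -0.004  -1.0 0.5 88.3
```

View pics/w25.png

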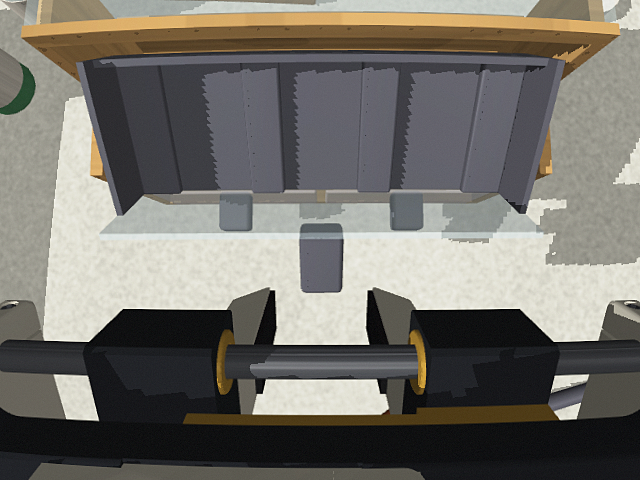

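Bin empty, knob centred between the fingers (col 321). Grip and swing it shut.

step_arm(
  increments="0 0 0 -1 0.5 50 -0.1; 0 0 0 -1 0.5 88 -0.1; 0 0 0 -1 0.5 88 -0.1; 0 0 0 -1 0.5 88 -1; 0 0 0 -1 0.5 88 -1; 0 0 0 -1 0.5 88 -1",
)

```text
time: 53.1
tool_pos: [509.9, 264.7, 112.3]
tcp_rot: [-3.14, -0.36, 0.059]
contact_force: [-1.3, -2.9, 6.4]
grip_width: 25.6
```

```bash
python3 - <<'E'
from h import *
st=E_(knobpose(.62,.36)); print(inc(*knobpose(.62,.36)))
for th,t in ((.52,.3),(.42,.25),(.32,.2),(.22,.13),(.12,.07),(.04,.02),(0,0),(-.04,0)): print(th,inc(*knobpose(th,t),start=st))
E
```

```text
0.000 -0.000 -0.003  -0.8 0.3 2.0
0.52 -0.000 -0.060 0.000  5.4 0.0 -3.9
0.42 -0.000 -0.110 0.000  11.1 0.0 -7.2
0.32 -0.000 -0.160 0.000  17.1 0.0 -9.9
0.22 -0.000 -0.230 0.000  23.4 0.0 -12.0
0.12 -0.000 -0.290 0.000  29.9 0.0 -13.5
0.04 -0.000 -0.340 0.000  35.2 0.0 -14.3
0 -0.000 -0.360 0.000  37.8 0.0 -14.5
-0.04 -0.000 -0.360 0.000  40.4 0.0 -14.6
```

step_arm(
  increments="0 -0.06 0 5.4 0 -3.9 -1; 0 -0.11 0 11.1 0 -7.2 -1; 0 -0.16 0 17.1 0 -9.9 -1; 0 -0.23 0 23.4 0 -12 -1; 0 -0.29 0 29.9 0 -13.5 -1; 0 -0.34 0 35.2 0 -14.3 -1; 0 -0.36 0 37.8 0 -14.5 -1; 0 -0.36 0 37.8 0 -14.5 -1; 0 -0.36 0 39.5 0 -14.5 -1; 0 -0.36 0 39.5 0 -14.5 -1",
)

```text
time: 54.35
tool_pos: [537.3, 266.5, 135.2]
tcp_rot: [3.141, 0.013, 0.06]
contact_force: [-5.8, 0.8, -10.4]
grip_width: 25.7
```

step_arm(
  increments="0 0.013 0 2 0 -1 -1; 0 0.013 0 4 0 -2 -1; 0 0.013 0 4 0 -2 -1",
)

```text
time: 54.72
tool_pos: [540.0, 266.6, 136.4]
tcp_rot: [3.141, 0.003, 0.06]
contact_force: [-9.0, 1.8, -11.6]
grip_width: 25.8
```

step_arm(
  increments="0 0 0 1.5 0 -1 -1; 0 0 0 3 0 -1 -1; 0 0 0 3 0 -1 -1",
)

```text
time: 55.1
tool_pos: [540.1, 266.7, 136.5]
tcp_rot: [3.14, 0.01, 0.06]
contact_force: [-18.1, 0.5, -10.8]
grip_width: 25.9
```

step_arm(
  increments="0 0 0 2 0 0 -1; 0 0 0 2 0 0 -1; 0 0 0 0 0 0 -0.4; 0 0 0 0 0 0 -0.1; 0 0 0 0 0 0 -0.1; 0 0 0 0 0 -20 -0.1; 0 0 0 0 0 -70 -0.1; 0 0 0 -40 0 -120 -0.1; 0 0 0 -60 0 -150 -0.1; 0 0 0 -60 0 -150 -0.1; 0 0 0 -60 0 -150 -0.1",
)

```text
time: 56.48
tool_pos: [487.3, 263.1, 289.8]
tcp_rot: [-3.141, -0.011, 0.059]
contact_force: [-0.7, 0.5, -0.2]
grip_width: 41.5
```

```bash
python3 - <<'E'
from h import *
w=cam("wrist","w26"); s=cam("scene","s26");crop(s,170,180,560,340,"s26c");crop(s,400,180,560,300,"s26r")
c=capture("side");cv2.imwrite("pics/d26.png",c["frame"][:,:,::-1])
E
```

```text
(no output)
```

View pics/w26.png

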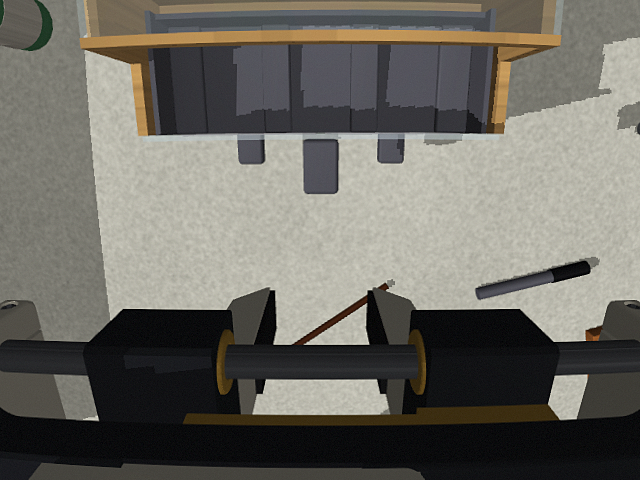

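View pics/s26r.png

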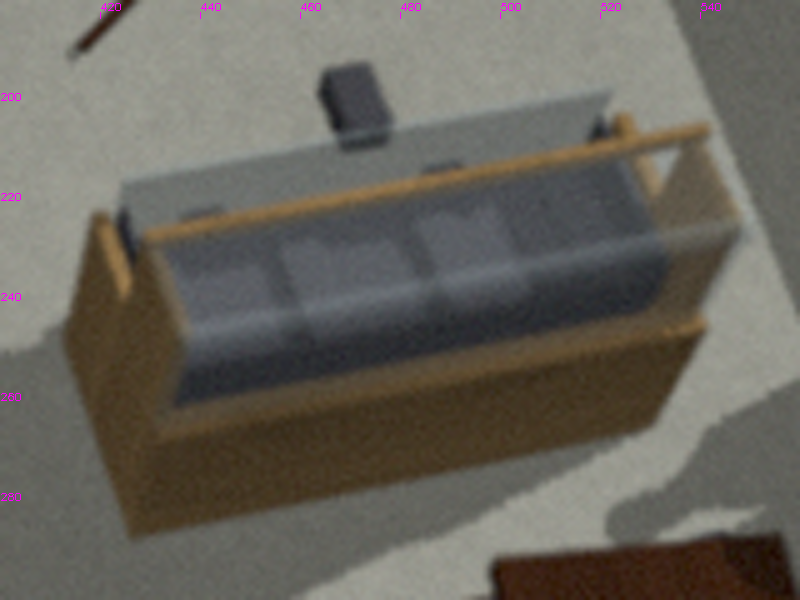

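View pics/s26c.png

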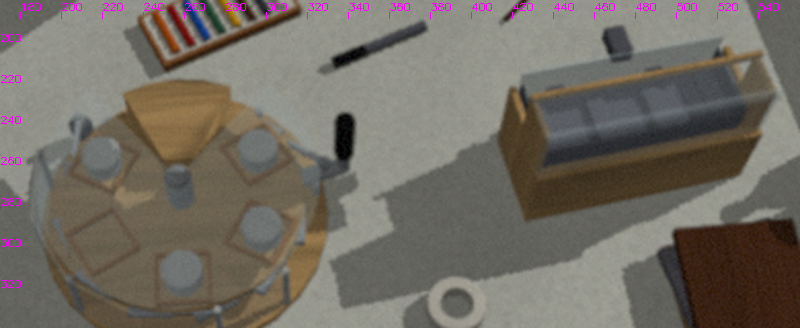

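```bash
python3 - <<'E'
from h import *
s=load("s24"); s0=load("s1")
# tin tops, crop scale 4 of s24
for p in [(504,240),(510,391),(355,477),(198,254)]:
    q=onz(s,[(170+p[0]/4,190+p[1]/4)],84)[0]; print(q.round(1),np.hypot(*(q[:2]-C-[2,-1])).round(1))
b=load("s26");d=np.abs(b['frame'].astype(int)-s0['frame'].astype(int)).sum(2)[190:215,415:530];print(d.mean(),np.percentile(d,99))
E
```

```text
[ 582.8 -174.2   84. ] 107.6
[ 684.4 -184.2   84. ] 105.6
[ 725.8 -278.7   84. ] 99.5
[ 564.4 -357.4   84. ] 105.2
11.430260869565217 29.0
```

```bash
python3 -c "
from plant import close_job,get_obs
print(get_obs()['contact_force']);print(close_job())"
```

```text
[-0.11910601  0.02975646  0.70507866]
the job is handed in; nothing more can be done
None
```

The job is handed in. Both new tins are in free nests, the closing block is back in the opening, the lever is home and the bin is shut. It took about 57 s of the 210 s; `close_job` gave no verdict.

**What I did:**
- **New tins:** only two were present. I placed one in nest 1 and one in nest 3.
- **Tray:** I turned it only with the lever, 12 full strokes to its stop. The tins on show, in nests 2 and 5, stayed where they were.
- **Bin:** I opened it to its stop, and after the last stroke pushed it fully shut.

**Last checks:**
- **Tins:** the final pictures show all four inside their nests. Measured distances from the axis are roughly 99.5 to 108 mm, against the allowed 94 to 116 mm. The 99.5 mm one is the new tin in nest 3. The camera is a few millimetres off at that far side.
- **Block, lever and bin:** the block and lever look home, and the bin looks the same as in the starting picture. The robot was clear of everything.
- **Counter:** the other things I could see had not visibly moved. I did not measure their positions.

**What did not go smoothly:**
- **First bin pull:** two arm joints came close to their limits and the bin fell back from about 0.53 to about 0.4 rad. I gripped the knob again with less tilt and pulled it to the stop.
- **Case angle:** the tray measured −0.124 rad at the start and −0.086 rad after a full stroke. The lever's rest position gives −0.093 rad. That puts the block within a few millimetres of the middle of the opening, though I did not measure the block itself.

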